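# Load the board preheater and start it

### The arm

A 6-joint arm with a two-finger parallel gripper is mounted at the origin on the work surface. World frame = base frame: x ahead of the robot, y to its left, z up, the work surface at z = 0. Lengths are in m, angles in rad, forces in N, time in s.
With the tool pointing down it reaches from about 0.3 to 0.775 m from the base axis. Payload 14.6 kg.
Tool frame: the origin (TCP) lies midway between the tips of the shut fingers; the grasp point (between the pads) lies r.pinch_z behind it (r.pinch_z is the distance from the TCP to the grasp point, in m); x points along the fingers, z is the direction in which the jaws open and shut, and the axes are right-handed (so a half turn about x gives the same grasp; the last joint's range is limited). The gripper opens to 94 mm and grips with 3 to 60 N. Pads are 16 mm wide; open, the fingers measure 119 mm over their backs; the gripper's body (75 mm by 177 mm) begins 78 mm behind the grasp point.
Start: joints at [-1.313, 0.3, 1.521, -0, 1.321, -0.067], TCP at [0.176, -0.521, 0.205] pointing down, gripper open.
Joint ranges: [-3.03, 3.03], [-0.79, 2.21], [0.23, 2.52], [-1.04, 4.18], [0, 3.07], [-2.55, 2.55]. Speed limits (rad/s): [2.22, 2.22, 2.57, 3.14, 3.14, 3.14].

### API

Orientations are given as a unit quaternion [w, x, y, z].
In Python, from cell import r, get_image, camera_model, job gives the robot as it stands. The module is installed in compiled form; this text tells all that it offers.
- The arm moves only by the tool servo_tool, never from a script. Its arguments are lists of equal length, an entry for each row: "gripper": the opening, from 0 (shut) to 1 (fully open); "delta_pos": the shift along the world's x, y, z as a fraction of full scale, a list of three; "delta_rot": the turn, a rotation vector about the world's x, y, z as a fraction of full scale, a list of three. In form: {"gripper": [gripper, ...], "delta_pos": [[tx, ty, tz], ...], "delta_rot": [[wx, wy, wz], ...]}. A call has 1 to 8 rows; each row shifts and turns the commanded pose from where the row before left it; what a row does not reach is not made up. Full scale, the value 1, is 0.5 m for a shift and 180 degrees for a turn. A row lasts 1/12 s, in which the tool goes at most 41.7 mm and 7.16 degrees, less where a joint would pass 70% of its speed; a pose out of reach is approached as far as the arm can. A call with a number of a shift or a turn outside -1 to 1 is refused whole. A call with a gripper value outside its range is refused whole. The fingers move at their own pace and stop on an object; the grip force is fixed at half the most. Time passes only in rows, so rows that do not move let the fingers close. It gives the time, the measured TCP pose, the force and the opening at its end, in the units of the state.
- r.sense(): the state, without advancing time (a new reading comes with each control period).
- get_image(name): name is "scene" or "top" or "wrist"; returns the picture (480x640x3 uint8, red, green, blue); there is no depth.
- camera_model(name): a dict with "K" (3x3 intrinsics, pixels), "R" (3x3) and "t" (3): a world point X has camera coordinates R X + t. Camera axes: x right, y down, z forward; pixel columns grow to the right and rows downward; lengths in m; the calibration is good to about 2 mm. The wrist camera is an equidistant fisheye: a pixel r from the principal point sees the ray r / f radians off the axis. A picture is of the moment at which its call begins: read the wrist's pose just before it. camera_model takes no time and is no camera call; for the wrist camera it gives the pose at the moment of the call.
- job.job_done(): hands the job in, once; it reports no verdict.
The state is a dict: "time_s": time; "joint_positions": joint angles; "qvel": joint speeds; "joint_torque": joint torques, N m; "tool_pos": TCP position; "ee_rot": TCP orientation; "force": force on the tool from outside, world axes, zero at the start; "moment": the same for the moment, N m; "grip_width": opening from 0.0 (shut) to 1.0 (fully open).
Only numpy, scipy, OpenCV 4.12 (cv2) and the standard library are available. Lean on these libraries where they do the work, as an engineer would, in place of code of your own. Each camera call takes 0.05 s, during which the arm holds its last target.

### The job

First turn the heat knob until its pointer reads zero, while nothing is under the preheater's hood. Then slide every board carrier on the bench in under the hood, its post running along one of the L-shaped slots to the corner and sideways into the notch at its end, one carrier to a slot, any slot. When all are parked, turn the knob to the red mark and let go; leave the solder reel, the bottle and the red box where they are.

Things in the scene. Friction and masses are not known exactly. Their poses are not given: they have to be found in the camera images.
- carrier0: board carrier: round steel base 44 mm in diameter, 12 mm thick, small green circuit boards on it (to 16 mm high), and from its centre an upright round post 14 mm in diameter to 110 mm above the underside, its top 32 mm blue. About 0.2 kg, stands on the bench. Origin: centre of the underside, z up along the post. None if absent
- carrier1: board carrier: round steel base 44 mm in diameter, 12 mm thick, small green circuit boards on it (to 16 mm high), and from its centre an upright round post 14 mm in diameter to 110 mm above the underside, its top 32 mm orange. About 0.2 kg, stands on the bench. Origin: centre of the underside, z up along the post. None if absent
- carrier2: board carrier: round steel base 44 mm in diameter, 12 mm thick, small green circuit boards on it (to 16 mm high), and from its centre an upright round post 14 mm in diameter to 110 mm above the underside, its top 32 mm yellow. About 0.2 kg, stands on the bench. Origin: centre of the underside, z up along the post. None if absent
- preheater: fixed aluminium hood 170 mm (x) by 266 mm (y); origin: centre of footprint, bench level. Roof 30 to 36 mm above the bench, no floor. Open at -x (robot side), walls on the other sides. Three L-shaped slots 24 mm wide through the roof, 84 mm apart: from a mouth at the -x edge 120 mm along +x to a corner, then 30 mm along +y to a notch. Bases pass beneath the roof, posts stand up through a slot
- mouth0 (a point): middle of the open mouth of slot 0 on the -x edge of the hood, at roof-top height (36 mm); axes as the preheater's
- corner0 (a point): where the centre line of slot 0 turns from +x to +y, 120 mm inwards of mouth0, at roof-top height; axes as the preheater's
- notch0 (a point): where a post's axis stands when parked in the notch of slot 0, 30 mm to the +y side of corner0 (hood axes), at roof-top height; the slot ends 12 mm beyond in +x, -x and +y
- mouth1 (a point): middle of the open mouth of slot 1 on the -x edge of the hood, at roof-top height (36 mm); axes as the preheater's
- corner1 (a point): where the centre line of slot 1 turns from +x to +y, 120 mm inwards of mouth1, at roof-top height; axes as the preheater's
- notch1 (a point): where a post's axis stands when parked in the notch of slot 1, 30 mm to the +y side of corner1 (hood axes), at roof-top height; the slot ends 12 mm beyond in +x, -x and +y
- mouth2 (a point): middle of the open mouth of slot 2 on the -x edge of the hood, at roof-top height (36 mm); axes as the preheater's
- corner2 (a point): where the centre line of slot 2 turns from +x to +y, 120 mm inwards of mouth2, at roof-top height; axes as the preheater's
- notch2 (a point): where a post's axis stands when parked in the notch of slot 2, 30 mm to the +y side of corner2 (hood axes), at roof-top height; the slot ends 12 mm beyond in +x, -x and +y
- controller: heat controller: fixed black box 100 mm (x) by 90 mm (y), 50 mm high, grey top with the heat knob in the middle. Origin: centre of its underside. On its top a white zero mark lies 35 mm from the knob's axis towards the box's own -x, and a red mark 1.2 rad further clockwise (seen from above); small black ticks lie every 0.4 rad
- knob_grip (a point): point on the knob's upright axis, 74 mm above the bench, middle height of its bar grip; axes as the controller's
- heat (a joint): heat knob, rad: 0 with its white pointer at the white zero mark, grows clockwise seen from above, 1.2 at the red mark; range -0.35 to 2.7, stays where left. Black bar grip 42 mm long, 13 mm thick, 58 to 84 mm above the bench, on a black skirt 48 mm in diameter; at 0 the bar lies along the controller's x with the pointer line on its -x half
- solder_reel: bystander: grey reel of solder, 60 mm diameter, 38 mm high; origin centre of underside
- flux_bottle: bystander: small upright bottle, 36 mm diameter, 85 mm high, red cap; origin centre of underside
- parts_box: bystander: open red box, 90 x 120 x 35 mm; origin centre of underside

How it is judged:
On the way, in this order (a step that is already met when the one before it is completed fails the run):
1. the knob's pointer reads zero (within 0.1 rad) while every carrier is still outside the hood (value of joint heat between -0.1 and 0.1 rad and (x of carrier0 in the frame of preheater below -0.085 m or y of carrier0 in the frame of preheater below -0.133 m or y of carrier0 in the frame of preheater above 0.133 m or x of carrier0 in the frame of preheater above 0.085 m) and (x of carrier1 in the frame of preheater below -0.085 m or y of carrier1 in the frame of preheater below -0.133 m or y of carrier1 in the frame of preheater above 0.133 m or x of carrier1 in the frame of preheater above 0.085 m) and (x of carrier2 in the frame of preheater below -0.085 m or y of carrier2 in the frame of preheater below -0.133 m or y of carrier2 in the frame of preheater above 0.133 m or x of carrier2 in the frame of preheater above 0.085 m)), for 0.3 s.
2. every carrier present stands upright on the bench in a notch, its post within 9 mm of the notch's end point, and the knob still reads zero (within 0.15 rad) (value of joint heat between -0.15 and 0.15 rad and (horizontal distance between carrier0 and notch0 below 0.009 m or horizontal distance between carrier0 and notch1 below 0.009 m or horizontal distance between carrier0 and notch2 below 0.009 m) and height (world z) of each of carrier0, carrier1, carrier2 below 0.008 m and angle between each of carrier0, carrier1, carrier2's own z axis and vertical below 0.15 rad and (horizontal distance between carrier1 and notch0 below 0.009 m or horizontal distance between carrier1 and notch1 below 0.009 m or horizontal distance between carrier1 and notch2 below 0.009 m) and (horizontal distance between carrier2 and notch0 below 0.009 m or horizontal distance between carrier2 and notch1 below 0.009 m or horizontal distance between carrier2 and notch2 below 0.009 m)), for 0.3 s.
At the end, for the whole second after the job is handed in: Every carrier present stands at rest, upright (within 0.15 rad) on the bench under the hood, its post in a notch within 9 mm of the notch point (horizontally); the knob's pointer is at the red mark (1.2 rad, within 0.1 rad), and everything is let go (value of joint heat between 1.1 and 1.3 rad and (horizontal distance between carrier0 and notch0 below 0.009 m or horizontal distance between carrier0 and notch1 below 0.009 m or horizontal distance between carrier0 and notch2 below 0.009 m) and height (world z) of each of carrier0, carrier1, carrier2 below 0.008 m and angle between each of carrier0, carrier1, carrier2's own z axis and vertical below 0.15 rad and (horizontal distance between carrier1 and notch0 below 0.009 m or horizontal distance between carrier1 and notch1 below 0.009 m or horizontal distance between carrier1 and notch2 below 0.009 m) and (horizontal distance between carrier2 and notch0 below 0.009 m or horizontal distance between carrier2 and notch1 below 0.009 m or horizontal distance between carrier2 and notch2 below 0.009 m) and linear speed of each of carrier0, carrier1, carrier2 below 0.02 m/s and velocity of joint heat between -0.05 and 0.05 rad/s); the robot touches nothing.
It fails at once if the solder reel, the bottle or the red box is shoved more than 30 mm (distance of any of solder_reel, flux_bottle, parts_box from where it was at the start of the episode above 0.03 m).
Of carrier0, carrier1, carrier2 only 2 to 3 are there at a start; the rules pass over those that are not, and their reading is None.
At some moment in a run one of carrier0, carrier1, carrier2 may be knocked a few centimetres aside while the robot is not near it.
Once in a run the grip may slacken for a moment while it holds something.
It also fails if it takes over 210 s, if anything falls off the work surface, if the arm or the gripper's body presses on something with over 40 N, if the wrist force passes 120 N, or if a joint passes its speed limit or range.

## Working session

There is one attempt and no reset: what is moved stays moved. The work goes in short steps, Python scripts to look and compute and a tool call to move; the robot and the scene stay as the last step left them, time stands still between calls to the robot, and variables do not carry over. Pictures are saved under pics/ and viewed, and the job is handed in when it is done.

Besides the shell and the picture viewer there is one more tool, called after "Request:" as name(argument=value, ...), one argument or row to a line, values as JSON. servo_tool: Moves the arm, as the interface text tells. Its arguments: {"type":"object","properties":{"gripper":{"type":"array"},"delta_pos":{"type":"array"},"delta_rot":{"type":"array"}},"required":["gripper","delta_pos","delta_rot"]}

```bash
mkdir -p pics; python3 - <<'E'
from cell import r,get_image,camera_model
import cv2
s=r.sense();print(s, r.pinch_z)
for n in("scene","top","wrist"):
    print(n,camera_model(n)); cv2.imwrite(f"pics/a_{n}.png",get_image(n)[:,:,::-1])
E
```

```text
{'time_s': 0.0, 'joint_positions': array([-1.31261236e+00,  3.00509623e-01,  1.52158972e+00,  3.52538195e-06,
        1.32070918e+00, -6.65979901e-02]), 'qvel': array([ 0.00036271, -0.00026474,  0.00042539, -0.0011769 ,  0.00099136,
       -0.0006566 ]), 'joint_torque': array([ 2.53119571e-03, -5.31808591e+01, -3.52740133e+01,  7.09516718e-02,
        2.43732979e-02, -9.38767903e-05]), 'tool_pos': array([ 0.17543627, -0.52098498,  0.20486155]), 'ee_rot': array([ 0.57392969,  0.41285728,  0.57459146, -0.41230842]), 'force': array([0.6943317 , 0.43659733, 0.56607784]), 'moment': array([0.01676848, 0.00209426, 0.05044944]), 'grip_width': 0.9969925085299696} 0.0188
scene {'K': array([[440.15785859,   0.        , 320.6790544 ],
       [  0.        , 440.15785859, 239.95025759],
       [  0.        ,   0.        ,   1.        ]]), 'R': array([[ 0.45383963,  0.89100815,  0.01157897],
       [ 0.71335925, -0.35550492, -0.60393281],
       [-0.53399267,  0.2823486 , -0.79695112]]), 't': array([-0.25542241, -0.34735601,  1.4255143 ])}
top {'K': array([[606.37684831,   0.        , 323.22588181],
       [  0.        , 606.37684831, 236.8865163 ],
       [  0.        ,   0.        ,   1.        ]]), 'R': array([[-0.00714947, -0.99975464,  0.02096511],
       [-0.98549025,  0.00348889, -0.16969619],
       [ 0.16958141, -0.02187414, -0.9852734 ]]), 't': array([-0.00248356,  0.56180382,  1.14748831])}
wrist {'K': array([[371.64829954,   0.        , 319.84054413],
       [  0.        , 371.64829954, 246.59229504],
       [  0.        ,   0.        ,   1.        ]]), 'R': array([[ 0.31929468, -0.947654  , -0.00167486],
       [-0.92110861, -0.31076512,  0.23448661],
       [-0.22273266, -0.0733276 , -0.97211791]]), 't': array([-0.549318  , -0.02418422,  0.38932234])}
```

View pics/a_top.png

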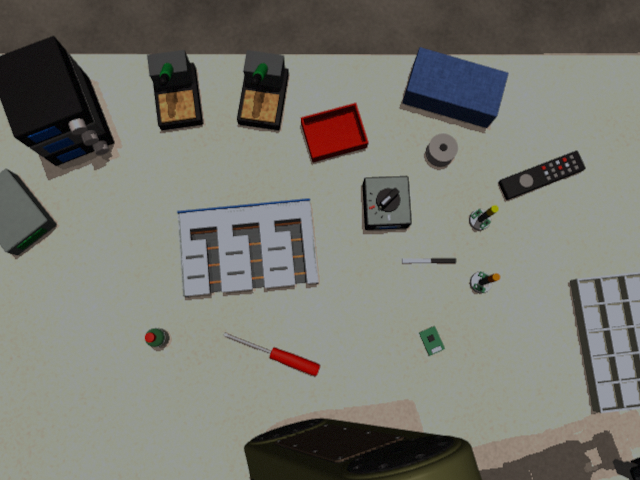

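View pics/a_scene.png

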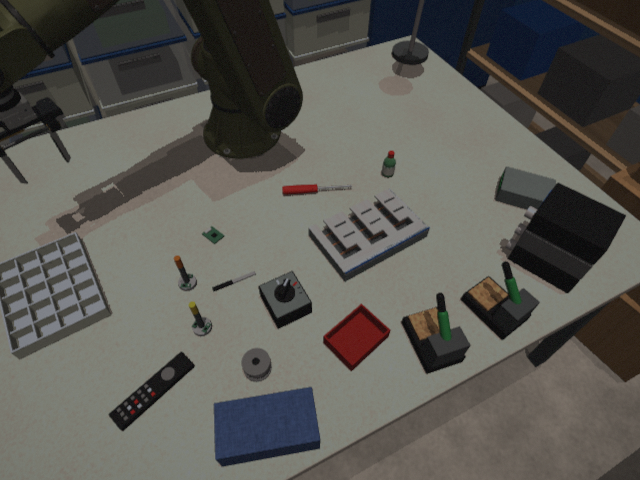

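View pics/a_wrist.png

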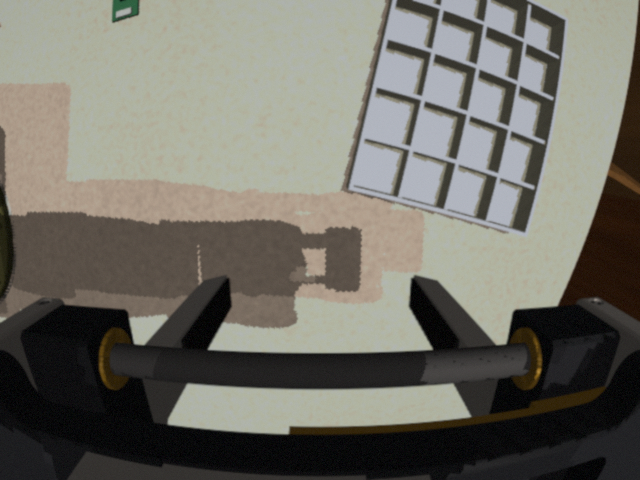

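```bash
cat > h.py <<'E'
import numpy as np, cv2
from cell import r,get_image,camera_model
def ray(n,uv,cm=None):
    m=cm or camera_model(n);K,R,t=m["K"],m["R"],m["t"]
    u,v=uv
    if n=="wrist":
        d=np.array([u-K[0,2],v-K[1,2]])/K[0,0];th=np.linalg.norm(d);s=np.sin(th)/th if th>1e-9 else 1
        d=np.array([d[0]*s,d[1]*s,np.cos(th)])
    else: d=np.array([(u-K[0,2])/K[0,0],(v-K[1,2])/K[1,1],1.])
    return -R.T@t, R.T@d
def onz(n,uv,z,cm=None):
    c,d=ray(n,uv,cm);return c+d*(z-c[2])/d[2]
def proj(n,X,cm=None):
    m=cm or camera_model(n);p=m["R"]@np.asarray(X,float)+m["t"]
    if n=="wrist":
        a=np.linalg.norm(p[:2]);th=np.arctan2(a,p[2]);q=p[:2]/a*th*m["K"][0,0]
        return q+m["K"][:2,2]
    return (m["K"]@p)[:2]/p[2]
def crop(n,x0,y0,w,h,k,fn,img=None):
    im=get_image(n) if img is None else img
    cv2.imwrite("pics/"+fn,cv2.resize(im[y0:y0+h,x0:x0+w,::-1],None,fx=k,fy=k,interpolation=cv2.INTER_CUBIC))
E
python3 - <<'E'
from h import *
im=cv2.imread("pics/a_top.png")[:,:,::-1]
crop("top",165,190,160,120,5,"b_hood.png",im)
crop("top",350,165,160,120,5,"b_knob.png",im)
E
```

```text
(no output)
```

View pics/b_hood.png

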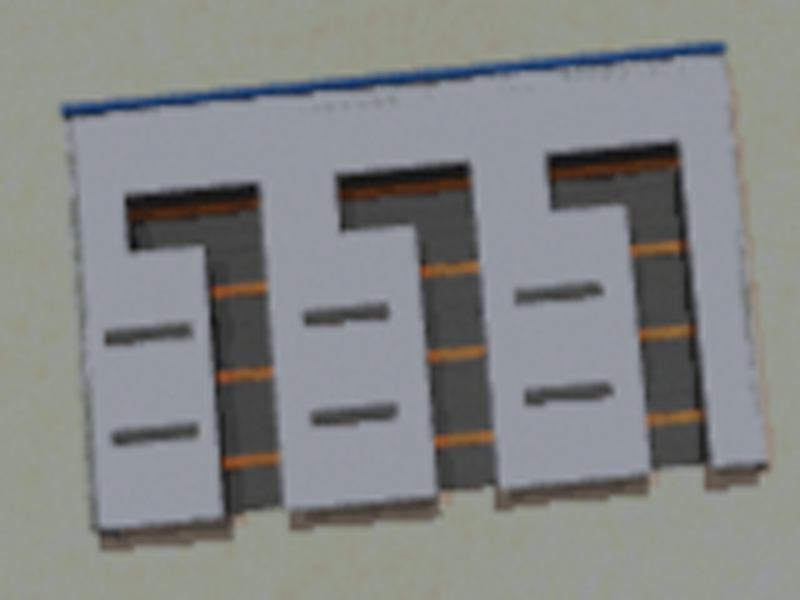

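View pics/b_knob.png

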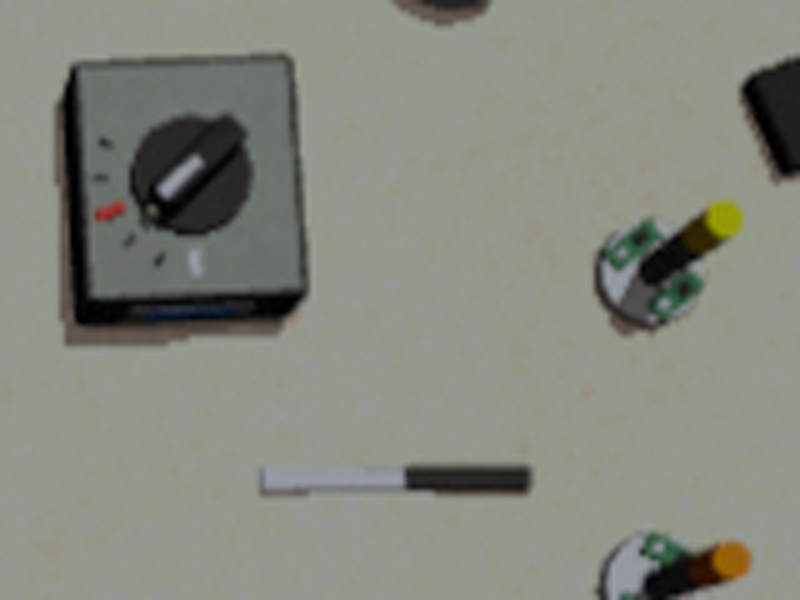

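```bash
python3 - <<'E'
from h import *
f=lambda p,x0,y0:((p[0]+.5)/5-.5+x0,(p[1]+.5)/5-.5+y0)
L=[];P=[]
def add(p,l): P.append(onz("top",f(p,165,190),.036)[:2]);L.append(l)
ys=[.069,-.015,-.099]
m=[((222,515),(285,508)),((437,497),(498,489)),((650,473),(710,465))]
t=[((126,197),(260,184)),((336,175),(470,163)),((547,155),(679,143))]
inn=[(206,247),(415,226),(627,206)]
for y,a,b,c in zip(ys,m,t,inn):
    add(a[0],(-.085,y+.012));add(a[1],(-.085,y-.012))
    add(b[0],(.047,y+.042));add(b[1],(.047,y-.012));add(c,(.023,y+.012))
add((98,530),(-.085,.133));add((768,467),(-.085,-.133))
L=np.array(L);P=np.array(P)
a=L-L.mean(0);b=P-P.mean(0);U,S,V=np.linalg.svd(a.T@b);R=(U@V).T
t=P.mean(0)-R@L.mean(0)
print("yaw",np.arctan2(R[1,0],R[0,0]),"org",t);print((1000*(P-L@R.T-t)).round(1).tolist())
for i,y in enumerate(ys):
    print(i,*[ (R@np.array(q)+t).round(4) for q in((-.085,y),(.035,y),(.035,y+.03))])
g=lambda p,z:onz("top",f(p,350,165),z).round(4)
print("knob bar top ends",g((155,215),.084),g((235,125),.084))
print("skirt c",g((191,174),.056))
print("zero",g((196,263),.05),"red",g((110,212),.05))
print("box top corners",[g(p,.05) for p in((75,65),(291,57),(304,292),(82,299))])
print("base y",g((648,273),.012),"post top y",g((723,219),.110))
print("base o",g((652,585),.012),"post top o",g((732,560),.110))
E
```

```text
yaw 0.09457861908083812 org [0.54538502 0.14501338]
[[1.1, 0.5], [1.5, -0.0], [-1.0, -0.7], [-1.0, 0.1], [-0.2, -0.7], [-0.2, 0.5], [0.5, 0.5], [-0.3, -0.1], [-0.7, 0.4], [0.0, 0.4], [0.8, 0.8], [1.6, 1.1], [-0.3, -0.4], [-0.7, 0.7], [-0.1, -0.2], [0.5, -3.2], [-1.4, 0.2]]
0 [0.4542 0.2057] [0.5737 0.217 ] [0.5709 0.2469]
1 [0.4622 0.1221] [0.5816 0.1334] [0.5788 0.1633]
2 [0.4701 0.0384] [0.5896 0.0498] [0.5867 0.0796]
knob bar top ends [ 0.6126 -0.1159  0.084 ] [ 0.6483 -0.1479  0.084 ]
skirt c [ 0.6354 -0.134   0.056 ]
zero [ 0.6006 -0.1359  0.05  ] red [ 0.6214 -0.1021  0.05  ]
box top corners [array([ 0.6818, -0.0893,  0.05  ]), array([ 0.685 , -0.1763,  0.05  ]), array([ 0.5888, -0.1785,  0.05  ]), array([ 0.5862, -0.0903,  0.05  ])]
base y [ 0.6037 -0.3269  0.012 ] post top y [ 0.6047 -0.3285  0.11  ]
base o [ 0.4753 -0.322   0.012 ] post top o [ 0.4751 -0.3247  0.11  ]
```

```bash
python3 - <<'E'
from h import *
from scipy.spatial.transform import Rotation as Ro
q=r.sense()["ee_rot"];R=Ro.from_quat(q[[1,2,3,0]]).as_matrix();print(R.round(3))
print(np.degrees(np.arctan2(R[1,2],R[0,2])))
for n,p in dict(knifeL=(402,262),knifeR=(457,261),pcbT=(432,326),pcbR=(446,350),sd1=(225,334),sd2=(272,352),sd3=(320,372),bottle=(157,338)).items(): print(n,onz("top",p,.005).round(3))
print([proj("top",(.43,y,0)).round(0) for y in(-.3,.1)])
E
```

```text
[[-0.     0.948  0.319]
 [ 0.001  0.319 -0.948]
 [-1.     0.    -0.001]]
-71.39023855379544
knifeL [ 0.517 -0.166  0.005]
knifeR [ 0.518 -0.279  0.005]
pcbT [ 0.388 -0.223  0.005]
pcbR [ 0.34  -0.249  0.005]
sd1 [0.375 0.19  0.005]
sd2 [0.339 0.096 0.005]
sd3 [0.299 0.002 0.005]
bottle [0.368 0.323 0.005]
[array([469., 305.]), array([271., 306.])]
```

Request:
servo_tool(
  gripper=[1, 1, 1, 1, 1, 1, 1, 1],
  delta_pos=[
    [0.054, 0.0455, 0],
    [0.054, 0.0455, 0],
    [0.054, 0.0455, 0],
    [0.054, 0.0455, 0],
    [0.054, 0.0455, 0],
    [0.054, 0.0455, 0],
    [0.054, 0.0455, 0],
    [0.054, 0.0455, 0],
  ],
  delta_rot=[
    [0, 0, 0.039],
    [0, 0, 0.039],
    [0, 0, 0.039],
    [0, 0, 0.039],
    [0, 0, 0.039],
    [0, 0, 0.039],
    [0, 0, 0.039],
    [0, 0, 0.039],
  ],
)

```text
time_s: 0.82
tool_pos: [0.3925, -0.3378, 0.2054]
ee_rot: [0.701, 0.092, 0.701, -0.092]
force: [0.2, -0.8, -0.2]
grip_width: 1.0
```

Request:
servo_tool(
  gripper=[1, 1, 1, 1, 1, 1, 1, 1],
  delta_pos=[
    [0.054, 0.0455, 0],
    [0.054, 0.0455, 0],
    [0.054, 0.0455, 0],
    [0.054, 0.0455, 0],
    [0.054, 0.0455, 0],
    [0.054, 0.0455, 0],
    [0, 0, 0],
    [0, 0, 0],
  ],
  delta_rot=[
    [0, 0, 0.039],
    [0, 0, 0.039],
    [0, 0, 0.039],
    [0, 0, 0.039],
    [0, 0, 0.039],
    [0, 0, 0.039],
    [0, 0, 0.039],
    [0, 0, 0.039],
  ],
)

```text
time_s: 1.48
tool_pos: [0.5545, -0.2011, 0.2047]
ee_rot: [0.661, -0.25, 0.662, 0.25]
force: [-0.8, 0.0, -0.9]
grip_width: 1.0
```

```bash
cat >> h.py <<'E'
from scipy.spatial.transform import Rotation as Ro
def st():
    s=r.sense();q=np.asarray(s["ee_rot"]);R=Ro.from_quat(q[[1,2,3,0]]).as_matrix()
    print("t %.2f tcp %s jaw %.2f deg tilt %.2f deg F %s w %.3f q6 %.2f"%(s["time_s"],s["tool_pos"].round(4),np.degrees(np.arctan2(R[1,2],R[0,2])),np.degrees(np.arccos(-R[2,0])),s["force"].round(1),s["grip_width"],s["joint_positions"][5]))
    return s["tool_pos"],R
E
python3 - <<'E'
from h import *
st()
cm=camera_model("wrist");w=get_image("wrist");print(proj("wrist",(.635,-.134,.084),cm))
cv2.imwrite("pics/c_wrist.png",w[:,:,::-1]);cv2.imwrite("pics/c_top.png",get_image("top")[:,:,::-1])
E
```

```text
t 1.48 tcp [ 0.5545 -0.2011  0.2047] jaw 41.43 deg tilt 0.06 deg F [-0.8  0.  -0.9] w 1.000 q6 -1.13
[441.69376447 245.12722346]
```

View pics/c_wrist.png

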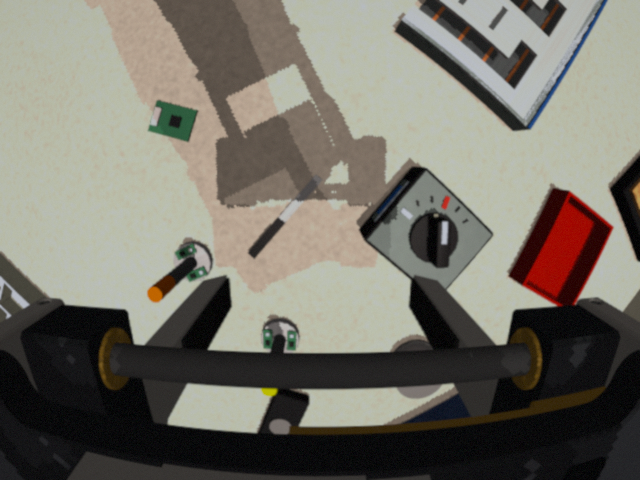

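View pics/c_top.png

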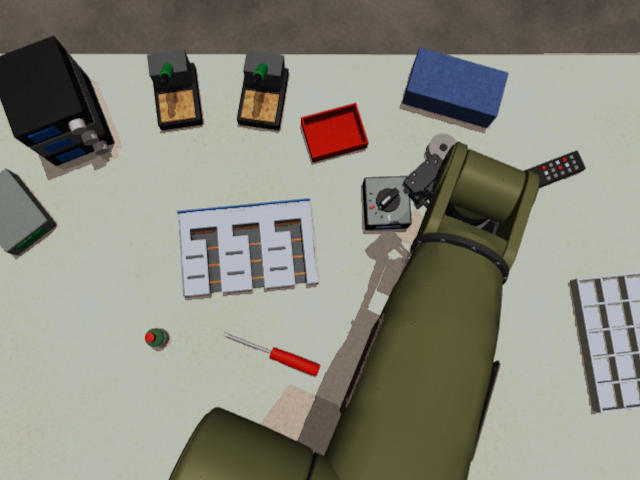

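```bash
python3 - <<'E'
from h import *
im=cv2.imread("pics/c_wrist.png")[:,:,::-1]
crop("wrist",350,160,150,130,5,"c_k.png",im)
E
```

```text
(no output)
```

View pics/c_k.png

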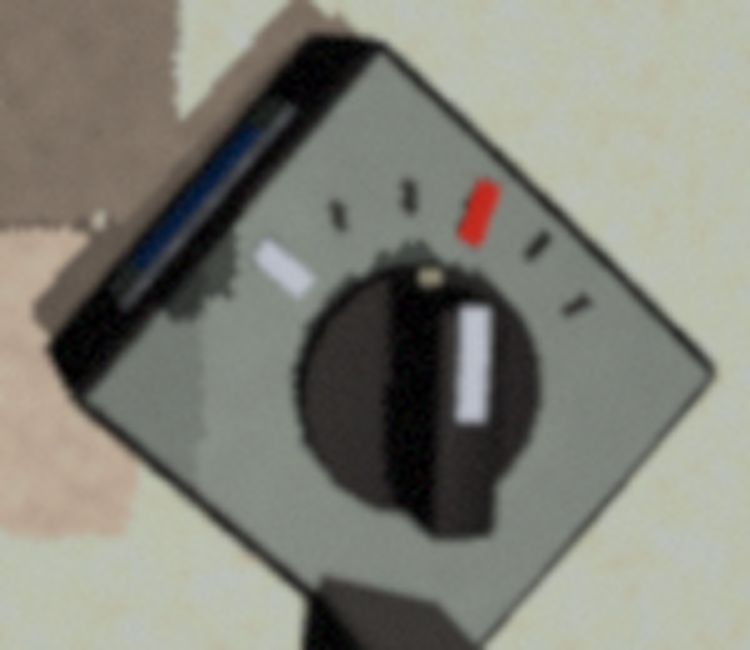

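```bash
python3 - <<'E'
from h import *
tcp,R=st();cm=camera_model("wrist")
g=lambda p,z:onz("wrist",((p[0]+.5)/5-.5+350,(p[1]+.5)/5-.5+160),z,cm)[:2]
a,b=g((475,305),.0845),g((472,423),.0845)
c=g((420,386),.058);k=g((380,48),.05),g((713,370),.05),g((88,398),.05)
print("ptr",a,b,np.degrees(np.arctan2(*(a-b)[::-1])))
print("axis",c,"corners",k,"boxctr",(k[1]+k[2])/2)
e=k[0]-k[1];print("edge x yaw",np.degrees(np.arctan2(-e[1],-e[0])),"edge y",np.degrees(np.arctan2(*( k[0]-k[2])[::-1]))-90)
for n,p in(("zero",(284,270)),("red",(478,212))):
    d=g(p,.05)-c;print(n,g(p,.05),np.degrees(np.arctan2(d[1],d[0])),np.linalg.norm(d))
E
```

```text
t 1.58 tcp [ 0.5536 -0.2023  0.205 ] jaw 41.12 deg tilt 0.05 deg F [0.6 0.  0.4] w 1.000 q6 -1.13
ptr [ 0.62127189 -0.11885066] [ 0.63548409 -0.13368826] 133.76668998509518
axis [ 0.63390258 -0.13401388] corners (array([ 0.58709154, -0.09308795]), array([ 0.6815826 , -0.08981297]), array([ 0.59042861, -0.17755828])) boxctr [ 0.63600561 -0.13368563]
edge x yaw 1.985030046314982 edge y 2.2623423803341893
zero [ 0.60165323 -0.13553594] -177.29783003893687 0.03228525399257402
red [ 0.62226668 -0.10209051] 110.0265391146506 0.033977873300864186
```

Request:
servo_tool(
  gripper=[1, 1, 1, 1, 1, 0.6, 0.6, 0.6],
  delta_pos=[
    [0.0407, 0.0342, 0],
    [0.0407, 0.0342, 0],
    [0.0407, 0.0342, 0],
    [0.0407, 0.0342, 0],
    [0, 0, 0],
    [0, 0, -0.05],
    [0, 0, -0.05],
    [0, 0, -0.05],
  ],
  delta_rot=[
    [0, 0, 0.019],
    [0, 0, 0],
    [0, 0, 0],
    [0, 0, 0],
    [0, 0, 0],
    [0, 0, 0],
    [0, 0, 0],
    [0, 0, 0],
  ],
)

```text
time_s: 2.25
tool_pos: [0.6345, -0.1349, 0.1296]
ee_rot: [0.656, -0.265, 0.655, 0.265]
force: [-0.5, -0.3, 0.5]
grip_width: 0.822
```

```bash
python3 - <<'E'
from h import *
st()
cv2.imwrite("pics/d_w.png",get_image("wrist")[:,:,::-1]);
E
```

```text
t 2.25 tcp [ 0.6345 -0.1349  0.1296] jaw 44.06 deg tilt 0.02 deg F [-0.5 -0.3  0.5] w 0.822 q6 -1.03
```

View pics/d_w.png

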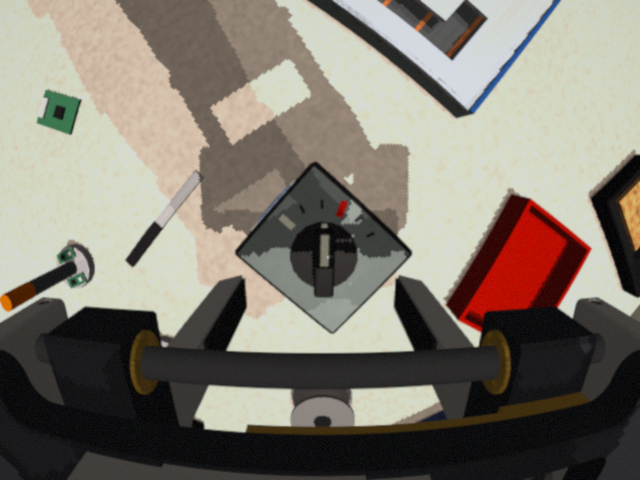

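Request:
servo_tool(
  gripper=[0.6, 0.6, 0, 0, 0, 0, 0, 0],
  delta_pos=[
    [0, 0, -0.066],
    [0, 0, -0.066],
    [0, 0, 0],
    [0, 0, 0],
    [0, 0, 0],
    [0, 0, 0],
    [0, 0, 0],
    [0, 0, 0],
  ],
  delta_rot=[
    [0, 0, 0],
    [0, 0, 0],
    [0, 0, 0],
    [0, 0, 0],
    [0, 0, 0],
    [0, 0, 0],
    [0, 0, 0],
    [0, 0, 0],
  ],
)

```text
time_s: 2.97
tool_pos: [0.6354, -0.1345, 0.066]
ee_rot: [0.655, -0.267, 0.654, 0.266]
force: [0.1, -0.8, -0.2]
grip_width: 0.216
```

Request:
servo_tool(
  gripper=[0, 0, 0, 0],
  delta_pos=[
    [0, 0, 0],
    [0, 0, 0],
    [0, 0, 0],
    [0, 0, 0],
  ],
  delta_rot=[
    [0, 0, 0],
    [0, 0, 0],
    [0, 0, 0],
    [0, 0, 0],
  ],
)

```text
time_s: 3.3
tool_pos: [0.6363, -0.1333, 0.0657]
ee_rot: [0.656, -0.267, 0.653, 0.267]
force: [6.4, 5.4, 2.9]
grip_width: 0.137
```

```bash
python3 - <<'E'
from h import *
st()
E
```

```text
t 3.30 tcp [ 0.6363 -0.1333  0.0657] jaw 44.37 deg tilt 0.22 deg F [6.4 5.4 2.9] w 0.137 q6 -1.04
```

Request:
servo_tool(
  gripper=[0, 0, 0, 0, 0, 0, 0, 0],
  delta_pos=[
    [0.002, 0.002, 0],
    [0, 0, 0],
    [0, 0, 0],
    [0, 0, 0],
    [0, 0, 0],
    [0, 0, 0],
    [0, 0, 0],
    [0, 0, 0],
  ],
  delta_rot=[
    [0, 0, 0.033],
    [0, 0, 0.033],
    [0, 0, 0.033],
    [0, 0, 0.033],
    [0, 0, 0.033],
    [0, 0, 0.033],
    [0, 0, 0.033],
    [0, 0, 0.033],
  ],
)

```text
time_s: 3.97
tool_pos: [0.6365, -0.1331, 0.0656]
ee_rot: [-0.491, 0.51, -0.49, -0.509]
force: [0.7, 2.2, 4.8]
grip_width: 0.132
```

Request:
servo_tool(
  gripper=[0, 0, 0, 0],
  delta_pos=[
    [0, 0, 0],
    [0, 0, 0],
    [0, 0, 0],
    [0, 0, 0],
  ],
  delta_rot=[
    [0, 0, 0],
    [0, 0, 0],
    [0, 0, 0],
    [0, 0, 0],
  ],
)

```text
time_s: 4.3
tool_pos: [0.6365, -0.1331, 0.0657]
ee_rot: [-0.492, 0.508, -0.492, -0.507]
force: [0.6, 3.1, 6.1]
grip_width: 0.129
```

```bash
python3 - <<'E'
from h import *
st()
cv2.imwrite("pics/e_t.png",get_image("top")[:,:,::-1])
crop("wrist",220,160,200,150,4,"e_w.png")
E
```

```text
t 4.30 tcp [ 0.6365 -0.1331  0.0657] jaw 91.81 deg tilt 0.11 deg F [0.6 3.1 6.1] w 0.129 q6 -1.87
```

View pics/e_w.png

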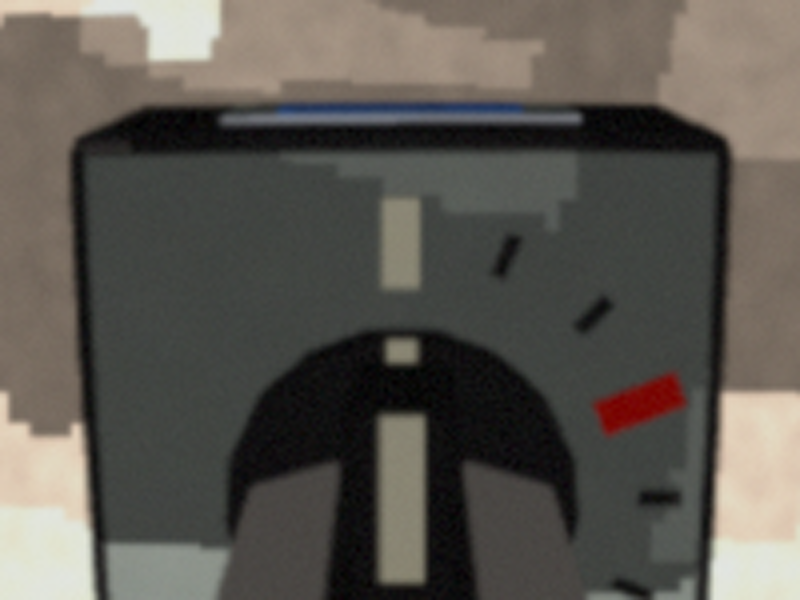

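Request:
servo_tool(
  gripper=[0.5, 0.5, 0.5, 0.5, 0.5, 0.5, 0.5, 0.5],
  delta_pos=[
    [0, 0, 0],
    [0, 0, 0],
    [0, 0, 0],
    [0, 0, 0],
    [0, 0, 0.067],
    [0, 0, 0.067],
    [0, 0, 0.067],
    [0, 0, 0.067],
  ],
  delta_rot=[
    [0, 0, 0],
    [0, 0, 0],
    [0, 0, 0],
    [0, 0, 0],
    [0, 0, 0],
    [0, 0, 0],
    [0, 0, 0],
    [0, 0, 0],
  ],
)

```text
time_s: 5.07
tool_pos: [0.6356, -0.1334, 0.2]
ee_rot: [0.492, -0.508, 0.492, 0.508]
force: [0.3, 0.9, 0.6]
grip_width: 0.503
```

```bash
python3 - <<'E'
from h import *
st()
cv2.imwrite("pics/f_w.png",get_image("wrist")[:,:,::-1])
E
```

```text
t 5.07 tcp [ 0.6356 -0.1334  0.2   ] jaw 91.85 deg tilt 0.02 deg F [0.3 0.9 0.6] w 0.503 q6 -1.87
```

View pics/f_w.png

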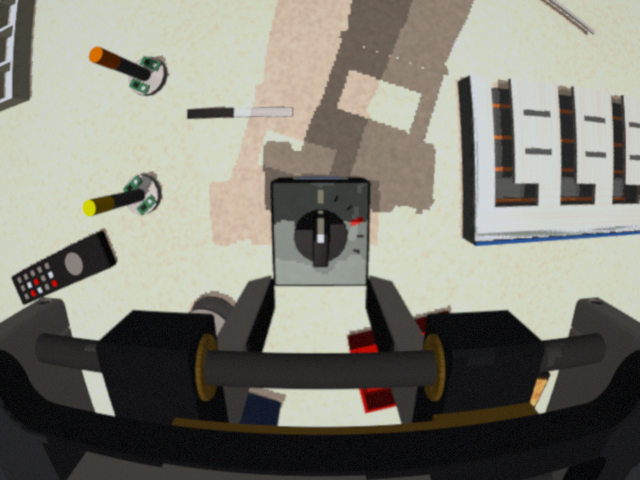

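Request:
servo_tool(
  gripper=[0.5, 0.5, 0.5, 0.5, 0.5, 0.5, 0.5, 0.5],
  delta_pos=[
    [-0.0247, -0.0292, 0],
    [-0.0247, -0.0292, 0],
    [-0.0247, -0.0292, 0],
    [-0.0247, -0.0292, 0],
    [-0.0247, -0.0292, 0],
    [-0.0247, -0.0292, 0],
    [-0.0247, -0.0292, 0],
    [-0.0247, -0.0292, 0],
  ],
  delta_rot=[
    [0, 0, -0.0369],
    [0, 0, -0.0369],
    [0, 0, -0.0369],
    [0, 0, -0.0369],
    [0, 0, -0.0369],
    [0, 0, -0.0369],
    [0, 0, -0.0369],
    [0, 0, -0.0369],
  ],
)

```text
time_s: 5.78
tool_pos: [0.5364, -0.2508, 0.1982]
ee_rot: [0.668, -0.232, 0.668, 0.233]
force: [0.6, -0.0, 0.6]
grip_width: 0.499
```

Request:
servo_tool(
  gripper=[0.5, 0.5, 0.5, 0.5, 0.5, 0.5, 0.5],
  delta_pos=[
    [-0.0247, -0.0292, 0],
    [-0.0247, -0.0292, 0],
    [-0.0247, -0.0292, 0],
    [-0.0247, -0.0292, 0],
    [-0.0247, -0.0292, 0],
    [0, 0, 0],
    [0, 0, 0],
  ],
  delta_rot=[
    [0, 0, -0.0369],
    [0, 0, -0.0369],
    [0, 0, -0.0369],
    [0, 0, -0.0369],
    [0, 0, -0.0369],
    [0, 0, 0],
    [0, 0, 0],
  ],
)

```text
time_s: 6.37
tool_pos: [0.4751, -0.3235, 0.1983]
ee_rot: [0.706, -0.034, 0.706, 0.034]
force: [0.1, 0.4, 0.6]
grip_width: 0.499
```

```bash
python3 - <<'E'
from h import *
st();print(proj("wrist",(.475,-.3235,.11)))
cv2.imwrite("pics/g_w.png",get_image("wrist")[:,:,::-1])
cv2.imwrite("pics/g_s.png",get_image("scene")[:,:,::-1])
E
```

```text
t 6.37 tcp [ 0.4751 -0.3235  0.1983] jaw 5.55 deg tilt 0.01 deg F [0.1 0.4 0.6] w 0.499 q6 -0.76
[319.58244    251.28825428]
```

View pics/g_w.png

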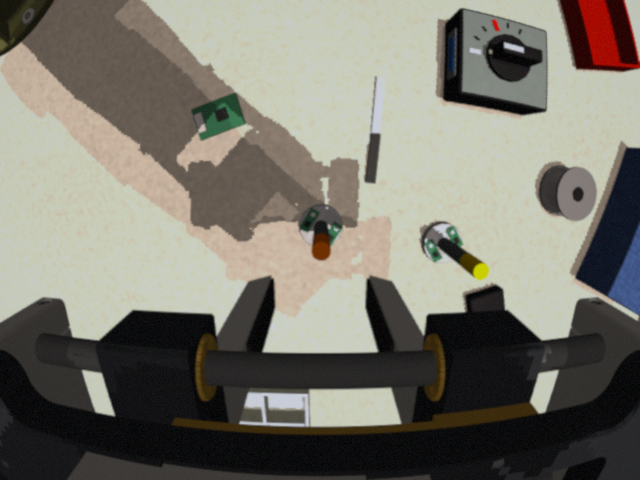

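View pics/g_s.png

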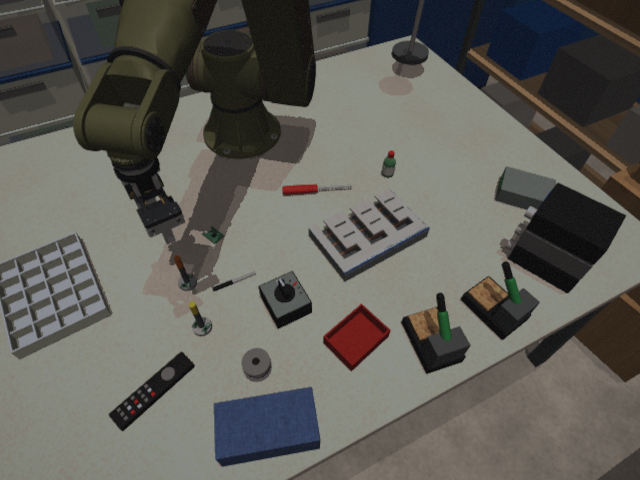

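Request:
servo_tool(
  gripper=[0.5, 0.5, 0.5, 0.5, 0.5, 0, 0, 0],
  delta_pos=[
    [0, 0, -0.0741],
    [0, 0, -0.0741],
    [0, 0, -0.0741],
    [0, 0, -0.0741],
    [0, 0, 0],
    [0, 0, 0],
    [0, 0, 0],
    [0, 0, 0],
  ],
  delta_rot=[
    [0, 0, 0],
    [0, 0, 0],
    [0, 0, 0],
    [0, 0, 0],
    [0, 0, 0],
    [0, 0, 0],
    [0, 0, 0],
    [0, 0, 0],
  ],
)

```text
time_s: 7.13
tool_pos: [0.4767, -0.3237, 0.053]
ee_rot: [0.707, -0.035, 0.705, 0.033]
force: [0.1, -0.2, 0.2]
grip_width: 0.325
```

Request:
servo_tool(
  gripper=[0, 0, 0, 0, 0],
  delta_pos=[
    [0, 0, 0],
    [0, 0, 0],
    [0, 0, 0],
    [0, 0, 0],
    [0, 0, 0],
  ],
  delta_rot=[
    [0, 0, 0],
    [0, 0, 0],
    [0, 0, 0],
    [0, 0, 0],
    [0, 0, 0],
  ],
)

```text
time_s: 7.55
tool_pos: [0.4758, -0.3235, 0.0515]
ee_rot: [0.707, -0.034, 0.706, 0.034]
force: [-0.9, 1.3, 6.8]
grip_width: 0.144
```

```bash
python3 - <<'E'
from h import *
st()
E
```

```text
t 7.55 tcp [ 0.4758 -0.3235  0.0515] jaw 5.53 deg tilt 0.10 deg F [-0.9  1.3  6.8] w 0.144 q6 -0.76
```

Request:
servo_tool(
  gripper=[0, 0, 0, 0, 0, 0, 0, 0],
  delta_pos=[
    [-0.0254, 0.02, 0.003],
    [-0.0254, 0.04, 0],
    [-0.0254, 0.05, 0],
    [-0.0254, 0.05, 0],
    [0, 0.05, 0],
    [0, 0.05, 0],
    [0, 0.05, 0],
    [0, 0.03, 0],
  ],
  delta_rot=[
    [0, 0, 0],
    [0, 0, 0],
    [0, 0, 0],
    [0, 0, 0],
    [0, 0, 0],
    [0, 0, 0],
    [0, 0, 0],
    [0, 0, 0],
  ],
)

```text
time_s: 8.22
tool_pos: [0.4243, -0.1513, 0.052]
ee_rot: [0.706, -0.034, 0.706, 0.034]
force: [0.5, -0.9, -2.2]
grip_width: 0.141
```

```bash
python3 - <<'E'
from h import *
st()
cv2.imwrite("pics/h_w.png",get_image("wrist")[:,:,::-1])
E
```

```text
t 8.22 tcp [ 0.4243 -0.1513  0.052 ] jaw 5.56 deg tilt 0.01 deg F [ 0.5 -0.9 -2.2] w 0.141 q6 -0.52
```

View pics/h_w.png

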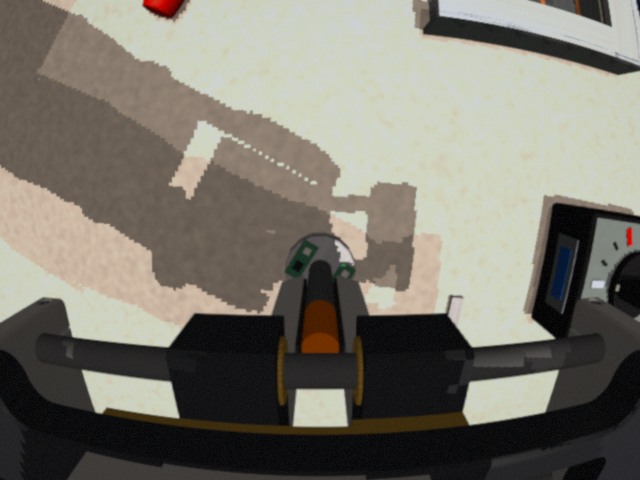

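Request:
servo_tool(
  gripper=[0, 0, 0, 0, 0, 0, 0, 0],
  delta_pos=[
    [0, 0.05, 0],
    [0, 0.075, 0],
    [0, 0.075, 0],
    [0, 0.075, 0],
    [0, 0.075, 0],
    [0, 0.075, 0],
    [0, 0.065, 0],
    [0, 0.05, 0],
  ],
  delta_rot=[
    [0, 0, 0],
    [0, 0, 0],
    [0, 0, 0],
    [0, 0, 0],
    [0, 0, 0],
    [0, 0, 0],
    [0, 0, 0],
    [0, 0, 0],
  ],
)

```text
time_s: 8.93
tool_pos: [0.4245, 0.1189, 0.0521]
ee_rot: [0.707, -0.034, 0.706, 0.035]
force: [0.2, -0.7, -1.4]
grip_width: 0.145
```

```bash
python3 - <<'E'
from h import *
st()
cv2.imwrite("pics/i_w.png",get_image("wrist")[:,:,::-1])
cv2.imwrite("pics/i_t.png",get_image("top")[:,:,::-1])
cv2.imwrite("pics/i_s.png",get_image("scene")[:,:,::-1])
E
```

```text
t 8.93 tcp [0.4245 0.1189 0.0521] jaw 5.58 deg tilt 0.04 deg F [ 0.2 -0.7 -1.4] w 0.145 q6 0.09
```

View pics/i_w.png

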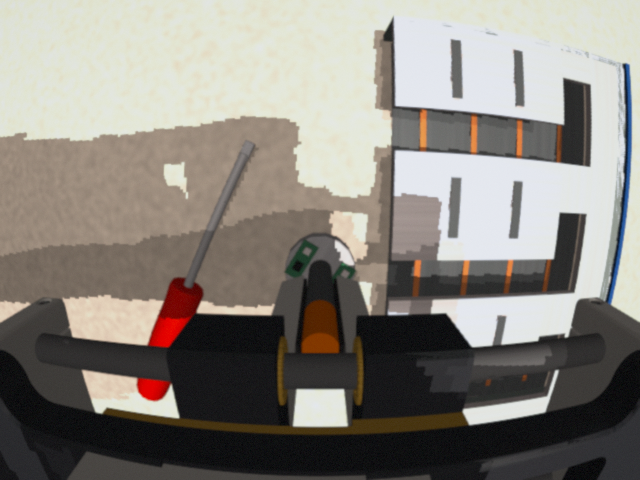

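View pics/i_s.png

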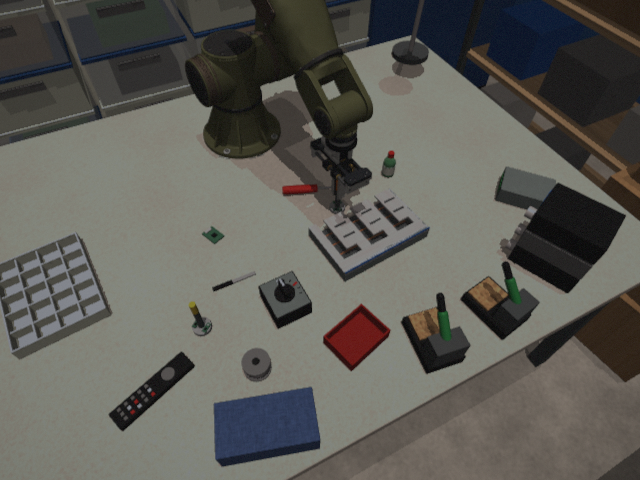

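View pics/i_t.png

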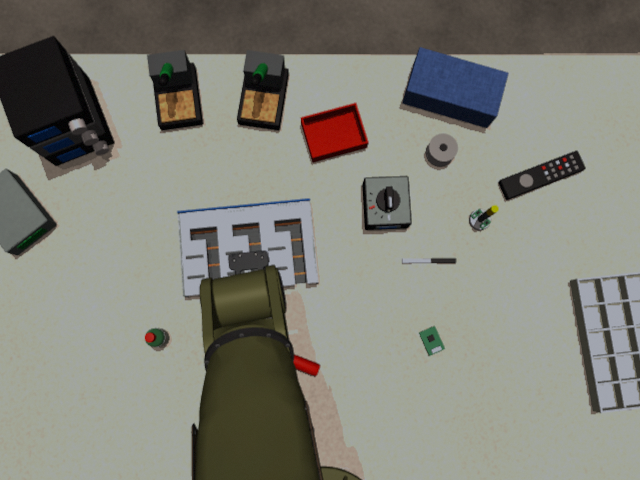

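```bash
python3 - <<'E'
from h import *
st();cm=camera_model("wrist")
im=cv2.imread("pics/i_w.png")
c,s=np.cos(.0946),np.sin(.0946)
for k,y in enumerate((.069,-.015,-.099)):
    for l in((-.085,y+.012),(-.085,y-.012),(.047,y+.042),(.047,y-.012),(.023,y+.012),(.035,y+.03)):
        X=(.54538+c*l[0]-s*l[1],.14501+s*l[0]+c*l[1],.036)
        p=proj("wrist",X,cm);cv2.circle(im,tuple(int(round(v)) for v in p),2,(0,0,255),-1)
cv2.imwrite("pics/i_p.png",cv2.resize(im[0:400,340:640],None,fx=2,fy=2)[:600] if 0 else cv2.resize(im[60:400,340:640],None,fx=1.7,fy=1.7))
E
```

```text
t 9.08 tcp [0.4246 0.1178 0.0519] jaw 5.68 deg tilt 0.02 deg F [-0.1 -0.6 -2.5] w 0.144 q6 0.09
```

View pics/i_p.png

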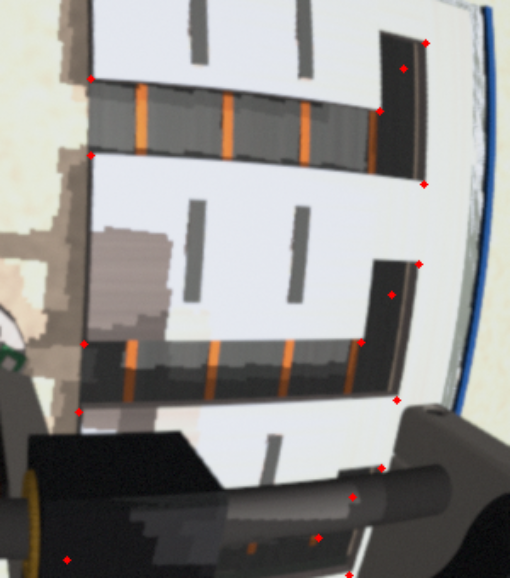

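Request:
servo_tool(
  gripper=[0, 0, 0, 0],
  delta_pos=[
    [0.039, 0.0055, 0],
    [0.039, 0.0042, 0],
    [0.039, 0.0037, 0],
    [0.03, 0.0028, 0],
  ],
  delta_rot=[
    [0, 0, 0],
    [0, 0, 0],
    [0, 0, 0],
    [0, 0, 0],
  ],
)

```text
time_s: 9.42
tool_pos: [0.4996, 0.1237, 0.0519]
ee_rot: [0.706, -0.034, 0.706, 0.034]
force: [0.6, -0.4, -2.0]
grip_width: 0.145
```

```bash
python3 - <<'E'
from h import *
st()
cv2.imwrite("pics/j_w.png",get_image("wrist")[:,:,::-1])
E
```

```text
t 9.42 tcp [0.4996 0.1237 0.0519] jaw 5.46 deg tilt 0.03 deg F [ 0.6 -0.4 -2. ] w 0.145 q6 0.08
```

View pics/j_w.png

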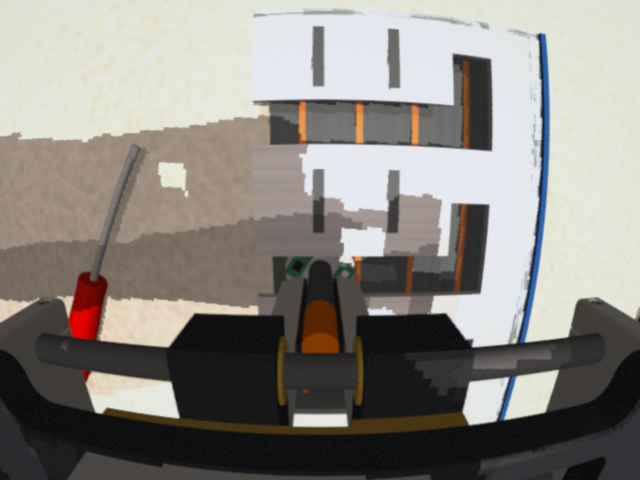

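Request:
servo_tool(
  gripper=[0, 0, 0, 0, 0, 0],
  delta_pos=[
    [0.04, 0.006, 0],
    [0.04, 0.005, 0],
    [0.04, 0.004, 0],
    [0.042, 0.004, 0],
    [0, 0, 0],
    [0, 0, 0],
  ],
  delta_rot=[
    [0, 0, 0],
    [0, 0, 0],
    [0, 0, 0],
    [0, 0, 0],
    [0, 0, 0],
    [0, 0, 0],
  ],
)

```text
time_s: 9.97
tool_pos: [0.5793, 0.1332, 0.0515]
ee_rot: [0.706, -0.034, 0.706, 0.034]
force: [-0.5, -0.2, -1.4]
grip_width: 0.145
```

```bash
python3 - <<'E'
from h import *
st()
cv2.imwrite("pics/k_w.png",get_image("wrist")[:,:,::-1])
E
```

```text
t 9.97 tcp [0.5793 0.1332 0.0515] jaw 5.46 deg tilt 0.01 deg F [-0.5 -0.2 -1.4] w 0.145 q6 0.07
```

View pics/k_w.png

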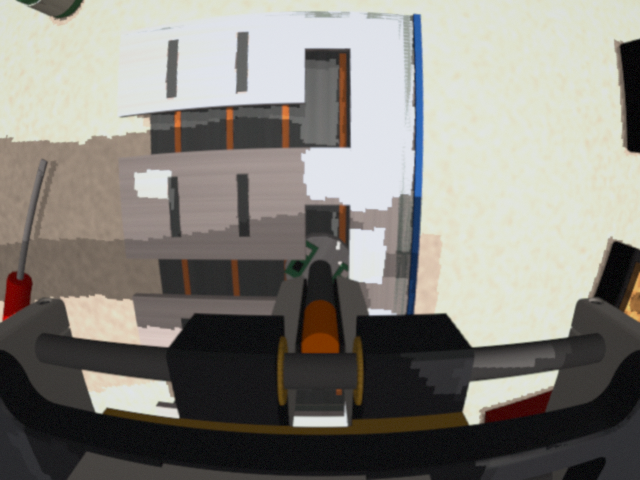

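```bash
python3 - <<'E'
from h import *
st();cm=camera_model("wrist")
g=lambda p,z=.036:onz("wrist",p,z,cm)[:2]
c,s=np.cos(.0946),np.sin(.0946)
R=np.array([[c,-s],[s,c]]);o=np.array([.54538,.14501])
loc=lambda p:(R.T@(p-o)*1000).round(1)
print("slot0 notch TL",loc(g((305,49))),"TR",loc(g((350,49))),"inner",loc(g((304,104))))
print("slot1 notch TL",loc(g((305,205))),"TR",loc(g((349,205))))
print("tcp loc",loc(st()[0][:2]))
crop("wrist",100,0,330,320,1.8,"k_c.png",cv2.imread("pics/k_w.png")[:,:,::-1])
E
```

```text
t 10.02 tcp [0.5787 0.1333 0.0515] jaw 5.47 deg tilt 0.04 deg F [-0.3 -0.5 -1.4] w 0.147 q6 0.07
slot0 notch TL [ 24.2 112.1] TR [ 47.7 112.3] inner [23.8 81.9]
slot1 notch TL [24.3 28.9] TR [47.4 28.9]
t 10.02 tcp [0.5787 0.1333 0.0515] jaw 5.47 deg tilt 0.04 deg F [-0.3 -0.5 -1.4] w 0.147 q6 0.07
tcp loc [ 32.  -14.8]
```

View pics/k_c.png

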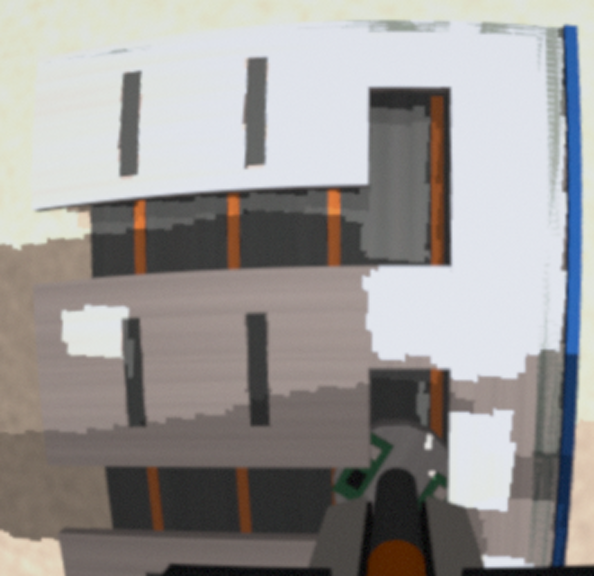

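Request:
servo_tool(
  gripper=[0, 0, 0, 0, 0, 0, 0, 0],
  delta_pos=[
    [0.0076, 0.0008, 0],
    [0, 0, 0],
    [-0.0014, 0.0153, 0],
    [-0.0014, 0.0153, 0],
    [-0.0014, 0.0153, 0],
    [-0.0014, 0.0153, 0],
    [0, 0, 0],
    [0, 0, 0],
  ],
  delta_rot=[
    [0, 0, 0],
    [0, 0, 0],
    [0, 0, 0],
    [0, 0, 0],
    [0, 0, 0],
    [0, 0, 0],
    [0, 0, 0],
    [0, 0, 0],
  ],
)

```text
time_s: 10.68
tool_pos: [0.5799, 0.1661, 0.0517]
ee_rot: [0.706, -0.034, 0.706, 0.034]
force: [0.0, 0.5, -2.3]
grip_width: 0.145
```

```bash
cat >> h.py <<'E'
_c,_s=np.cos(.0946),np.sin(.0946)
HR=np.array([[_c,-_s],[_s,_c]]);HO=np.array([.54538,.14501])
loc=lambda p:(HR.T@(np.asarray(p)[:2]-HO)*1000).round(1)
E
python3 - <<'E'
from h import *
p,_=st();print(loc(p))
cv2.imwrite("pics/l_w.png",get_image("wrist")[:,:,::-1])
E
```

```text
t 10.68 tcp [0.5799 0.1661 0.0517] jaw 5.59 deg tilt 0.00 deg F [ 0.   0.5 -2.3] w 0.145 q6 0.12
[36.3 17.7]
```

View pics/l_w.png

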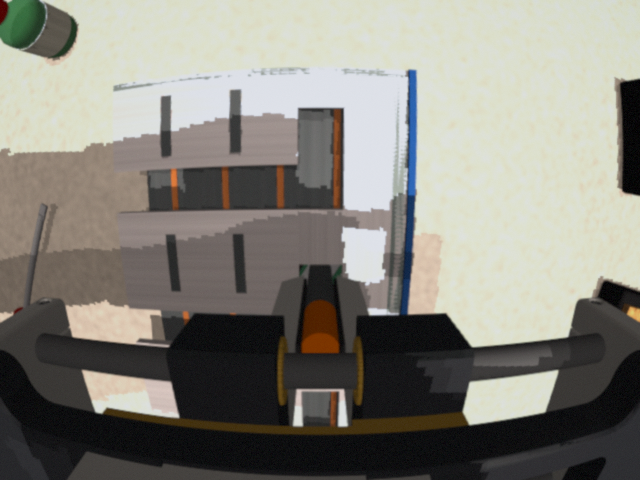

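Request:
servo_tool(
  gripper=[0, 0, 0, 0.3, 0.3, 0.3, 0.3],
  delta_pos=[
    [0, -0.003, -0.003],
    [0, 0, -0.002],
    [0, 0, 0],
    [0, 0, 0],
    [0, 0, 0],
    [0, 0, 0],
    [0, 0, 0],
  ],
  delta_rot=[
    [0, 0, 0],
    [0, 0, 0],
    [0, 0, 0],
    [0, 0, 0],
    [0, 0, 0],
    [0, 0, 0],
    [0, 0, 0],
  ],
)

```text
time_s: 11.32
tool_pos: [0.5801, 0.1636, 0.0491]
ee_rot: [0.706, -0.034, 0.706, 0.034]
force: [-0.8, -0.9, 0.3]
grip_width: 0.298
```

Request:
servo_tool(
  gripper=[0.35, 0.35, 0.35, 0.35, 0.35, 0.35, 0.35],
  delta_pos=[
    [0, 0, 0.02],
    [0, 0, 0.05],
    [0, 0, 0.075],
    [0, 0, 0.075],
    [0, 0, 0.075],
    [0, 0, 0],
    [0, 0, 0],
  ],
  delta_rot=[
    [0, 0, 0],
    [0, 0, 0],
    [0, 0, 0],
    [0, 0, 0],
    [0, 0, 0],
    [0, 0, 0],
    [0, 0, 0],
  ],
)

```text
time_s: 11.9
tool_pos: [0.5808, 0.1641, 0.1994]
ee_rot: [0.708, -0.034, 0.705, 0.034]
force: [-0.0, -0.2, -0.6]
grip_width: 0.351
```

```bash
python3 - <<'E'
from h import *
p,_=st();print(loc(p))
cv2.imwrite("pics/m_w.png",get_image("wrist")[:,:,::-1])
E
```

```text
t 11.90 tcp [0.5808 0.1641 0.1994] jaw 5.52 deg tilt 0.25 deg F [-0.  -0.2 -0.6] w 0.351 q6 0.12
[37.  15.6]
```

View pics/m_w.png

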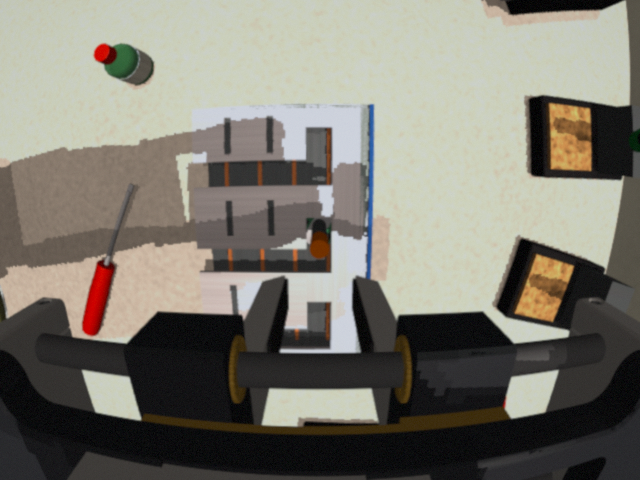

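```bash
python3 - <<'E'
from h import *
cm=camera_model("wrist")
im=get_image("top");cv2.imwrite("pics/n_t.png",im[:,:,::-1])
h=cv2.cvtColor(im,cv2.COLOR_RGB2HSV)
for n,lo,hi in(("yel",(26,150,120),(34,255,255)),("org",(8,150,100),(20,255,255)),("blu",(100,150,60),(125,255,255))):
    m=cv2.inRange(h,lo,hi);k,_,s,c=cv2.connectedComponentsWithStats(m)
    for i in range(1,k):
        if s[i,4]>15: print(n,s[i],c[i].round(1),onz("top",c[i],.11).round(4))
crop("top",440,180,80,60,8,"n_c.png",im)
E
```

```text
yel [491 206   7   7  37] [494.1 208.5] [ 0.6046 -0.3284  0.11  ]
org [159  90  34  32 402] [175.4 102.8] [0.815  0.2796 0.11  ]
org [245  92  34  28 360] [261.2 103.1] [0.8146 0.1143 0.11  ]
org [243 104   7   6  22] [245.7 106.5] [0.8076 0.144  0.11  ]
org [161 108   5   5  19] [162.8 110. ] [0.8003 0.3032 0.11  ]
org [188 110   3   9  17] [188.8 113.6] [0.793  0.2531 0.11  ]
org [180 115   5   5  18] [181.9 116.9] [0.7862 0.2662 0.11  ]
org [267 114   4   8  18] [268.8 117.6] [0.7851 0.0993 0.11  ]
org [259 116   7   5  20] [261.8 118. ] [0.7841 0.1126 0.11  ]
blu [ 28 126  26  12  54] [ 39.8 132. ] [0.7559 0.5347 0.11  ]
blu [ 50 138  17   8  23] [ 57.7 141.4] [0.7372 0.4997 0.11  ]
blu [264 199  45   5  48] [285.7 201.4] [0.6193 0.0661 0.11  ]
```

View pics/n_c.png

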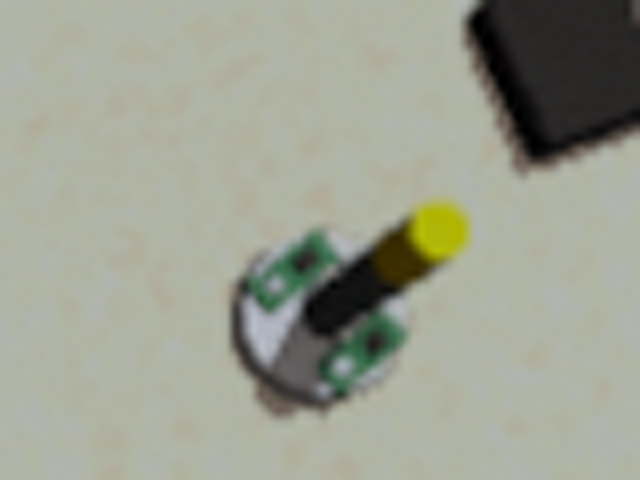

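View pics/n_t.png

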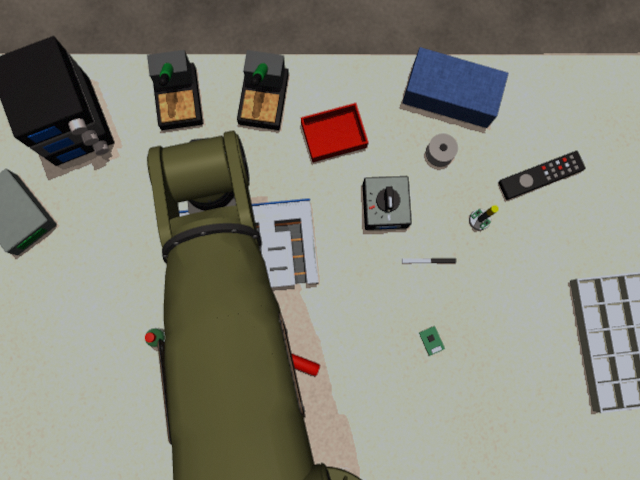

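Request:
servo_tool(
  gripper=[0.5, 0.5, 0.5, 0.5, 0.5, 0.5, 0.5, 0.5],
  delta_pos=[
    [0.0036, -0.0757, 0],
    [0.0036, -0.0757, 0],
    [0.0036, -0.0757, 0],
    [0.0036, -0.0757, 0],
    [0.0036, -0.0757, 0],
    [0.0036, -0.0757, 0],
    [0.0036, -0.0757, 0],
    [0.0036, -0.0757, 0],
  ],
  delta_rot=[
    [0, 0, 0],
    [0, 0, 0],
    [0, 0, 0],
    [0, 0, 0],
    [0, 0, 0],
    [0, 0, 0],
    [0, 0, 0],
    [0, 0, 0],
  ],
)

```text
time_s: 12.67
tool_pos: [0.5936, -0.1406, 0.1951]
ee_rot: [0.705, -0.034, 0.707, 0.034]
force: [1.2, 1.1, 0.9]
grip_width: 0.504
```

Request:
servo_tool(
  gripper=[0.5, 0.5, 0.5, 0.5, 0.5, 0.5, 0.5],
  delta_pos=[
    [0.0036, -0.0757, 0],
    [0.0036, -0.0757, 0],
    [0.0036, -0.0757, 0],
    [0.0036, -0.0757, 0],
    [0.0036, -0.0757, 0],
    [0, 0, 0],
    [0, 0, 0],
  ],
  delta_rot=[
    [0, 0, 0],
    [0, 0, 0],
    [0, 0, 0],
    [0, 0, 0],
    [0, 0, 0],
    [0, 0, 0],
    [0, 0, 0],
  ],
)

```text
time_s: 13.25
tool_pos: [0.6025, -0.3295, 0.1941]
ee_rot: [0.705, -0.032, 0.707, 0.034]
force: [-0.1, 0.7, -0.3]
grip_width: 0.497
```

```bash
python3 - <<'E'
from h import *
st();cm=camera_model("wrist");print(proj("wrist",(.604,-.328,.11),cm))
im=get_image("wrist");cv2.imwrite("pics/o_w.png",im[:,:,::-1])
h=cv2.cvtColor(im,cv2.COLOR_RGB2HSV);m=cv2.inRange(h,(24,130,80),(36,255,255))
k,_,s,c=cv2.connectedComponentsWithStats(m)
for i in range(1,k):
    if s[i,4]>20:print(s[i],c[i],onz("wrist",c[i],.11,cm).round(4))
cv2.imwrite("pics/o_t.png",get_image("top")[:,:,::-1])
E
```

```text
t 13.25 tcp [ 0.6025 -0.3295  0.1941] jaw 5.37 deg tilt 0.21 deg F [-0.1  0.7 -0.3] w 0.497 q6 -0.65
[322.27364333 251.14683167]
[316 241  17  18 145] [324.71724138 249.51034483] [ 0.6057 -0.3266  0.11  ]
```

View pics/o_w.png

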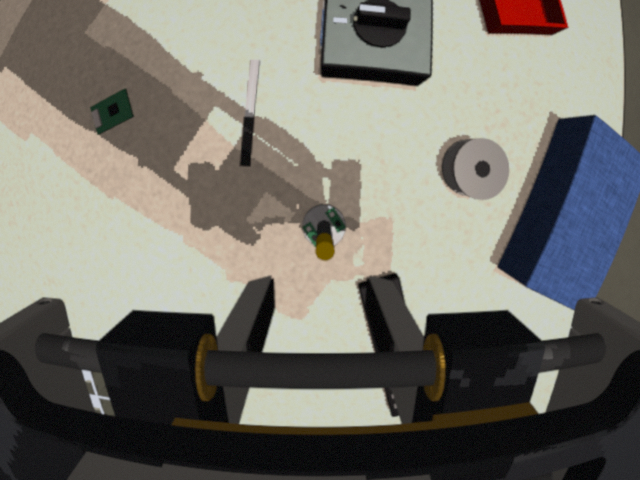

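View pics/o_t.png

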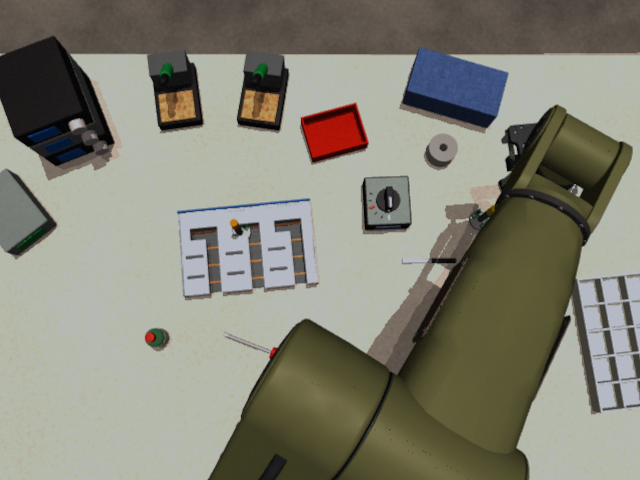

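Request:
servo_tool(
  gripper=[0.5, 0.5, 0.5, 0.5, 0.5, 0, 0, 0],
  delta_pos=[
    [0.004, 0.004, -0.065],
    [0, 0, -0.075],
    [0, 0, -0.075],
    [0, 0, -0.073],
    [0, 0, 0],
    [0, 0, 0],
    [0, 0, 0],
    [0, 0, 0],
  ],
  delta_rot=[
    [0, 0, 0],
    [0, 0, 0],
    [0, 0, 0],
    [0, 0, 0],
    [0, 0, 0],
    [0, 0, 0],
    [0, 0, 0],
    [0, 0, 0],
  ],
)

```text
time_s: 14.02
tool_pos: [0.6068, -0.3263, 0.0561]
ee_rot: [0.708, -0.035, 0.705, 0.033]
force: [-0.1, -0.0, 0.0]
grip_width: 0.323
```

Request:
servo_tool(
  gripper=[0, 0, 0, 0, 0],
  delta_pos=[
    [0, 0, 0],
    [0, 0, 0],
    [0, 0, 0],
    [0, 0, 0],
    [0, 0, 0],
  ],
  delta_rot=[
    [0, 0, 0],
    [0, 0, 0],
    [0, 0, 0],
    [0, 0, 0],
    [0, 0, 0],
  ],
)

```text
time_s: 14.43
tool_pos: [0.6059, -0.3263, 0.0541]
ee_rot: [0.707, -0.034, 0.706, 0.034]
force: [-0.7, 1.2, 6.7]
grip_width: 0.147
```

```bash
python3 - <<'E'
from h import *
st()
cv2.imwrite("pics/p_w.png",get_image("wrist")[:,:,::-1])
im=cv2.imread("pics/o_t.png")[:,:,::-1]
crop("top",165,190,160,120,5,"p_c.png",im)
E
```

```text
t 14.43 tcp [ 0.6059 -0.3263  0.0541] jaw 5.52 deg tilt 0.10 deg F [-0.7  1.2  6.7] w 0.147 q6 -0.64
```

View pics/p_w.png

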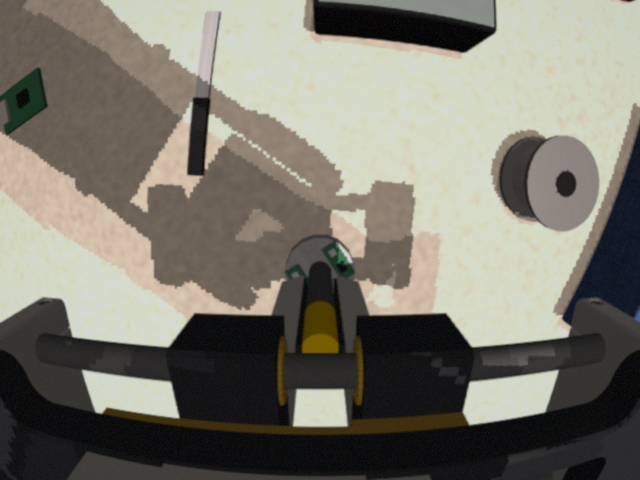

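View pics/p_c.png

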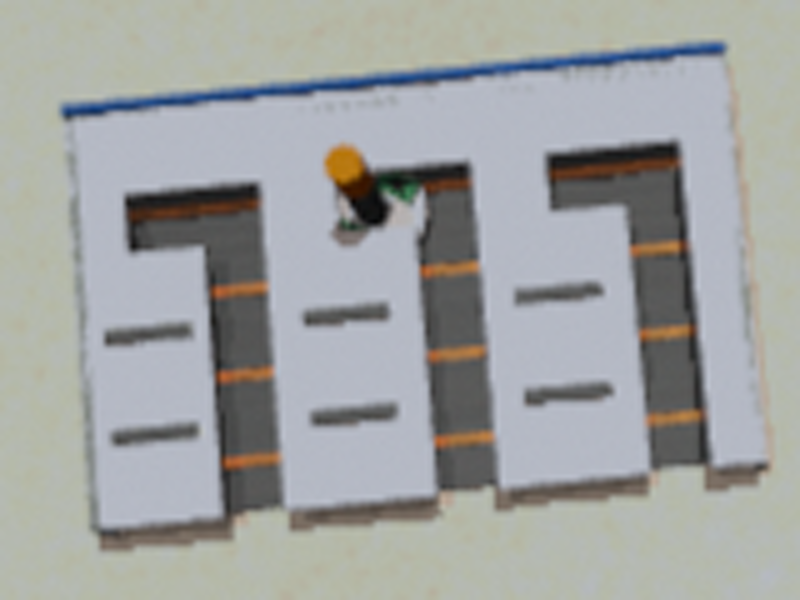

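Request:
servo_tool(
  gripper=[0, 0, 0, 0, 0, 0, 0, 0],
  delta_pos=[
    [-0.05, 0, 0.003],
    [-0.075, 0, 0],
    [-0.075, 0, 0],
    [-0.075, 0, 0],
    [-0.076, 0.02, 0],
    [0, 0.05, 0],
    [0, 0.07, 0],
    [0, 0.07, 0],
  ],
  delta_rot=[
    [0, 0, 0],
    [0, 0, 0],
    [0, 0, 0],
    [0, 0, 0],
    [0, 0, 0],
    [0, 0, 0],
    [0, 0, 0],
    [0, 0, 0],
  ],
)

```text
time_s: 15.15
tool_pos: [0.4292, -0.2205, 0.0545]
ee_rot: [0.706, -0.033, 0.706, 0.033]
force: [1.5, 0.6, -3.2]
grip_width: 0.145
```

```bash
python3 - <<'E'
from h import *
st()
cv2.imwrite("pics/q_w.png",get_image("wrist")[:,:,::-1])
E
```

```text
t 15.15 tcp [ 0.4292 -0.2205  0.0545] jaw 5.38 deg tilt 0.03 deg F [ 1.5  0.6 -3.2] w 0.145 q6 -0.64
```

View pics/q_w.png

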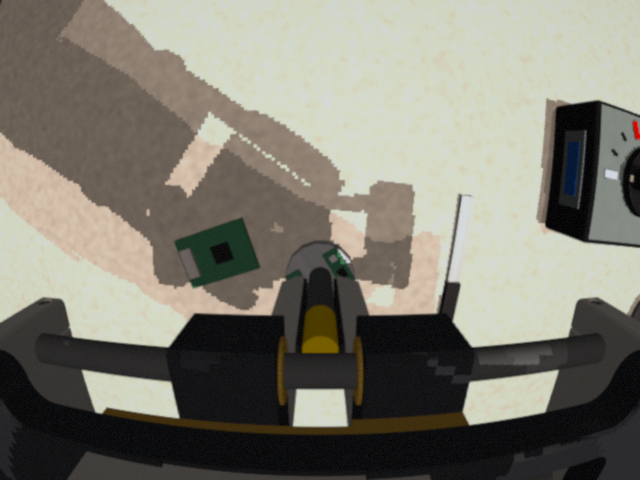

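Carrier held upright, clear of the green board and the knife. Remaining y to the slot 2 axis: about 0.256 m.

Request:
servo_tool(
  gripper=[0, 0, 0, 0, 0, 0, 0, 0],
  delta_pos=[
    [0, 0.072, 0],
    [0, 0.075, 0],
    [0, 0.075, 0],
    [0, 0.075, 0],
    [0, 0.075, 0],
    [0, 0.075, 0],
    [0, 0.04, 0],
    [0, 0.02, 0],
  ],
  delta_rot=[
    [0, 0, 0],
    [0, 0, 0],
    [0, 0, 0],
    [0, 0, 0],
    [0, 0, 0],
    [0, 0, 0],
    [0, 0, 0],
    [0, 0, 0],
  ],
)

```text
time_s: 15.87
tool_pos: [0.4297, 0.0347, 0.0544]
ee_rot: [0.706, -0.035, 0.706, 0.035]
force: [0.6, -0.3, -1.8]
grip_width: 0.147
```

```bash
python3 - <<'E'
from h import *
p,_=st();print(loc(p))
cv2.imwrite("pics/r_w.png",get_image("wrist")[:,:,::-1])
E
```

```text
t 15.87 tcp [0.4297 0.0347 0.0544] jaw 5.66 deg tilt 0.01 deg F [ 0.6 -0.3 -1.8] w 0.147 q6 -0.10
[-125.6  -98.9]
```

View pics/r_w.png

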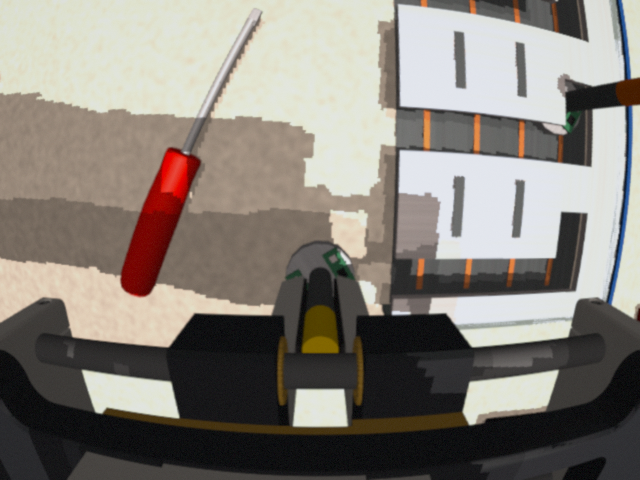

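Request:
servo_tool(
  gripper=[0, 0, 0, 0, 0, 0],
  delta_pos=[
    [0.03, 0.004, 0],
    [0.04, 0.004, 0],
    [0.04, 0.004, 0],
    [0.04, 0.004, 0],
    [0.03, 0.003, 0],
    [0, 0, 0],
  ],
  delta_rot=[
    [0, 0, 0],
    [0, 0, 0],
    [0, 0, 0],
    [0, 0, 0],
    [0, 0, 0],
    [0, 0, 0],
  ],
)

```text
time_s: 16.42
tool_pos: [0.5219, 0.0412, 0.0543]
ee_rot: [0.707, -0.034, 0.706, 0.034]
force: [1.6, 3.4, -2.3]
grip_width: 0.145
```

```bash
python3 - <<'E'
from h import *
p,_=st();print(loc(p))
E
```

```text
t 16.42 tcp [0.5219 0.0412 0.0543] jaw 5.47 deg tilt 0.07 deg F [ 1.6  3.4 -2.3] w 0.145 q6 -0.09
[ -33.1 -101.1]
```

```bash
python3 - <<'E'
from h import *
p,_=st();print(loc(p))
cv2.imwrite("pics/s_w.png",get_image("wrist")[:,:,::-1])
cv2.imwrite("pics/s_s.png",cv2.resize(get_image("scene")[170:290,280:440,::-1],None,fx=5,fy=5,interpolation=2))
p,_=st();print(loc(p))
E
```

```text
t 16.42 tcp [0.5219 0.0412 0.0543] jaw 5.47 deg tilt 0.07 deg F [ 1.6  3.4 -2.3] w 0.145 q6 -0.09
[ -33.1 -101.1]
t 16.52 tcp [0.5202 0.0412 0.0542] jaw 5.49 deg tilt 0.05 deg F [ 1.2  2.2 -1.3] w 0.148 q6 -0.09
[ -34.9 -101. ]
```

View pics/s_w.png

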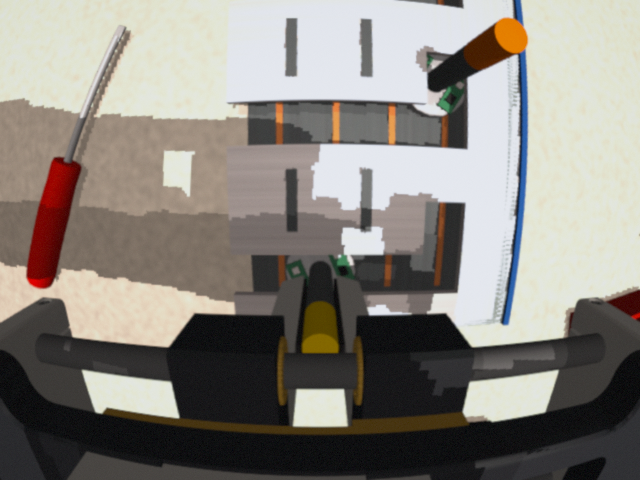

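View pics/s_s.png

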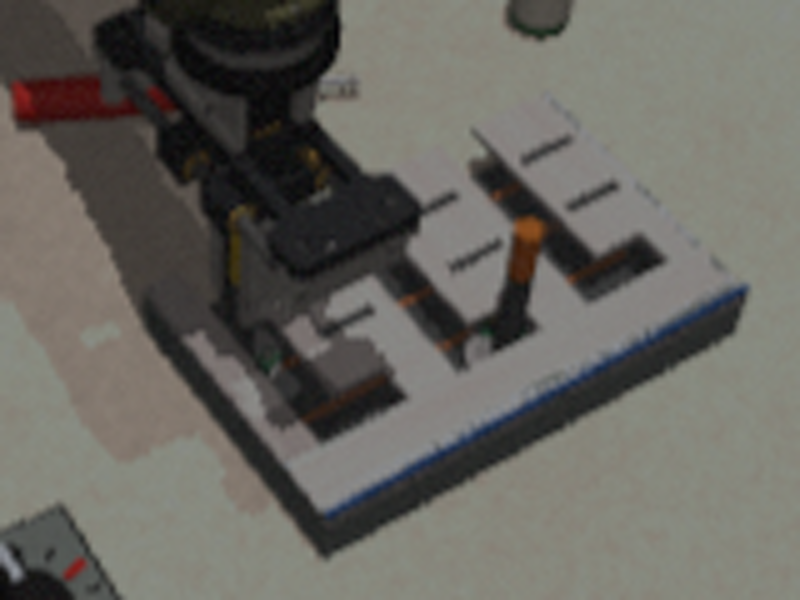

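Request:
servo_tool(
  gripper=[0, 0, 0, 0, 0, 0, 0, 0],
  delta_pos=[
    [-0.001, 0.009, 0],
    [0, 0, 0],
    [0.03, 0.003, 0],
    [0.035, 0.0033, 0],
    [0.035, 0.0033, 0],
    [0.032, 0.003, 0],
    [0.008, 0.0008, 0],
    [0, 0, 0],
  ],
  delta_rot=[
    [0, 0, 0],
    [0, 0, 0],
    [0, 0, 0],
    [0, 0, 0],
    [0, 0, 0],
    [0, 0, 0],
    [0, 0, 0],
    [0, 0, 0],
  ],
)

```text
time_s: 17.18
tool_pos: [0.5895, 0.053, 0.0541]
ee_rot: [0.706, -0.034, 0.706, 0.034]
force: [0.6, 0.3, -0.5]
grip_width: 0.145
```

```bash
python3 - <<'E'
from h import *
p,_=st();print(loc(p))
im=get_image("wrist");cv2.imwrite("pics/u_w.png",im[:,:,::-1])
p,_=st();print(loc(p))
E
```

```text
t 17.18 tcp [0.5895 0.053  0.0541] jaw 5.53 deg tilt 0.01 deg F [ 0.6  0.3 -0.5] w 0.145 q6 -0.07
[ 35.3 -95.8]
t 17.23 tcp [0.5889 0.053  0.0541] jaw 5.53 deg tilt 0.02 deg F [ 0.1 -0.4 -1.9] w 0.143 q6 -0.07
[ 34.7 -95.8]
```

View pics/u_w.png

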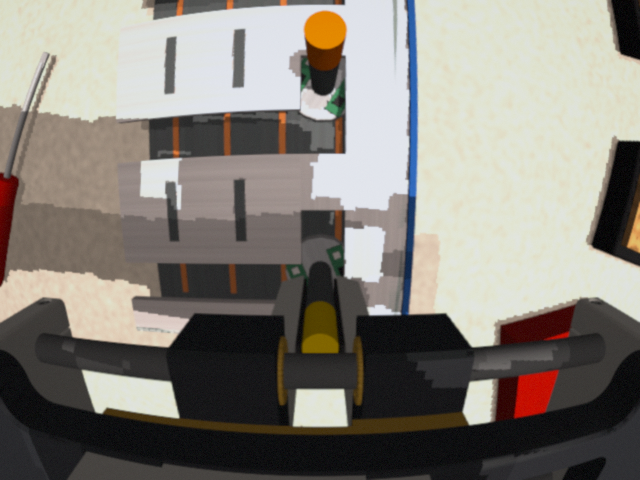

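Request:
servo_tool(
  gripper=[0, 0, 0, 0, 0, 0, 0],
  delta_pos=[
    [-0.0008, 0.0147, 0],
    [-0.0008, 0.0147, 0],
    [-0.0008, 0.0147, 0],
    [-0.0008, 0.0147, 0],
    [0, 0, 0],
    [0, 0, 0],
    [0, 0, 0],
  ],
  delta_rot=[
    [0, 0, 0],
    [0, 0, 0],
    [0, 0, 0],
    [0, 0, 0],
    [0, 0, 0],
    [0, 0, 0],
    [0, 0, 0],
  ],
)

```text
time_s: 17.82
tool_pos: [0.5878, 0.0825, 0.0542]
ee_rot: [0.706, -0.034, 0.706, 0.034]
force: [0.1, 0.1, -2.4]
grip_width: 0.143
```

```bash
python3 - <<'E'
from h import *
p,_=st();print(loc(p))
im=get_image("wrist");cv2.imwrite("pics/v_w.png",im[:,:,::-1])
p,_=st();print(loc(p))
E
```

```text
t 17.82 tcp [0.5878 0.0825 0.0542] jaw 5.54 deg tilt 0.01 deg F [ 0.1  0.1 -2.4] w 0.143 q6 -0.02
[ 36.3 -66.2]
t 17.87 tcp [0.5878 0.0824 0.0542] jaw 5.52 deg tilt 0.01 deg F [-0.4 -0.5 -2.5] w 0.145 q6 -0.02
[ 36.3 -66.4]
```

View pics/v_w.png

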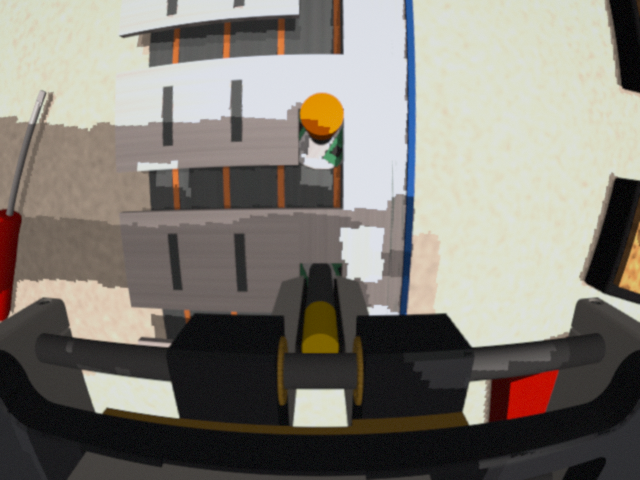

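Lower, release, rise.

Request:
servo_tool(
  gripper=[0, 0, 0, 0.3, 0.3, 0.3, 0.3],
  delta_pos=[
    [0, 0, -0.003],
    [0, 0, -0.002],
    [0, 0, 0],
    [0, 0, 0],
    [0, 0, 0],
    [0, 0, 0],
    [0, 0, 0],
  ],
  delta_rot=[
    [0, 0, 0],
    [0, 0, 0],
    [0, 0, 0],
    [0, 0, 0],
    [0, 0, 0],
    [0, 0, 0],
    [0, 0, 0],
  ],
)

```text
time_s: 18.45
tool_pos: [0.5879, 0.0823, 0.0517]
ee_rot: [0.706, -0.034, 0.706, 0.034]
force: [0.1, -0.1, -0.5]
grip_width: 0.3
```

Request:
servo_tool(
  gripper=[0.35, 0.35, 0.35, 0.35, 0.35, 0.35, 0.35],
  delta_pos=[
    [0, 0, 0.02],
    [0, 0, 0.05],
    [0, 0, 0.075],
    [0, 0, 0.075],
    [0, 0, 0.075],
    [0, 0, 0],
    [0, 0, 0],
  ],
  delta_rot=[
    [0, 0, 0],
    [0, 0, 0],
    [0, 0, 0],
    [0, 0, 0],
    [0, 0, 0],
    [0, 0, 0],
    [0, 0, 0],
  ],
)

```text
time_s: 19.03
tool_pos: [0.5886, 0.0826, 0.2019]
ee_rot: [0.708, -0.034, 0.705, 0.034]
force: [-0.1, -0.5, -0.6]
grip_width: 0.348
```

```bash
python3 - <<'E'
from h import *
p,_=st();print(loc(p))
cv2.imwrite("pics/w_w.png",get_image("wrist")[:,:,::-1])
E
```

```text
t 19.03 tcp [0.5886 0.0826 0.2019] jaw 5.52 deg tilt 0.26 deg F [-0.1 -0.5 -0.6] w 0.348 q6 -0.02
[ 37.1 -66.2]
```

View pics/w_w.png

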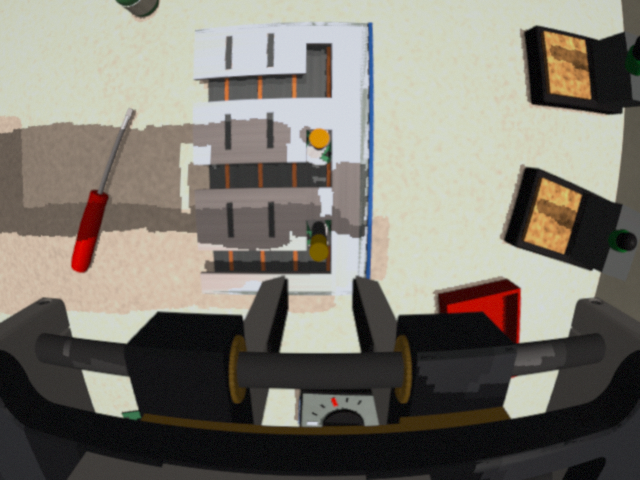

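Request:
servo_tool(
  gripper=[0.5, 0.5, 0.5, 0.5, 0.5, 0.5, 0.5, 0.5],
  delta_pos=[
    [0.0073, -0.0332, 0],
    [0.0073, -0.0332, 0],
    [0.0073, -0.0332, 0],
    [0.0073, -0.0332, 0],
    [0.0073, -0.0332, 0],
    [0.0073, -0.0332, 0],
    [0.0073, -0.0332, 0],
    [0.0073, -0.0332, 0],
  ],
  delta_rot=[
    [0, 0, 0.0369],
    [0, 0, 0.0369],
    [0, 0, 0.0369],
    [0, 0, 0.0369],
    [0, 0, 0.0369],
    [0, 0, 0.0369],
    [0, 0, 0.0369],
    [0, 0, 0.0369],
  ],
)

```text
time_s: 19.75
tool_pos: [0.6166, -0.0511, 0.1974]
ee_rot: [0.615, -0.347, 0.616, 0.349]
force: [0.4, -0.1, -0.2]
grip_width: 0.498
```

Request:
servo_tool(
  gripper=[0.5, 0.5, 0.5, 0.5, 0.5, 0.5, 0.5],
  delta_pos=[
    [0.0073, -0.0332, 0],
    [0.0073, -0.0332, 0],
    [0.0073, -0.0332, 0],
    [0.0073, -0.0332, 0],
    [0.0073, -0.0332, 0],
    [0, 0, 0],
    [0, 0, 0],
  ],
  delta_rot=[
    [0, 0, 0.0369],
    [0, 0, 0.0369],
    [0, 0, 0.0369],
    [0, 0, 0.0369],
    [0, 0, 0.0369],
    [0, 0, 0],
    [0, 0, 0],
  ],
)

```text
time_s: 20.33
tool_pos: [0.6348, -0.1336, 0.1975]
ee_rot: [0.492, -0.506, 0.493, 0.508]
force: [-0.3, 0.6, -0.6]
grip_width: 0.496
```

```bash
cat > chk.py <<'E'
from h import *
import sys
def chk(fn):
    im=get_image("top");cv2.imwrite(f"pics/{fn}_t.png",im[:,:,::-1])
    crop("top",165,190,160,120,5,f"{fn}_h.png",im)
    h=cv2.cvtColor(im,cv2.COLOR_RGB2HSV)
    for n,lo,hi in(("yel",(26,120,140),(34,255,255)),("org",(12,120,140),(22,255,255))):
        m=cv2.inRange(h,lo,hi);m[:190]=0;m[310:]=0;k,_,s,c=cv2.connectedComponentsWithStats(m)
        for i in range(1,k):
            if s[i,4]>12: q=onz("top",c[i],.11);print(n,s[i],c[i].round(1),q.round(4),"loc",loc(q))
    print("notches", (35,99),(35,15),(35,-69))
chk(sys.argv[1]);st();cv2.imwrite(f"pics/{sys.argv[1]}_w.png",get_image("wrist")[:,:,::-1])
E
python3 chk.py x
```

```text
yel [275 215   8   7  40] [278.4 218.1] [0.5871 0.0797 0.11  ] loc [ 35.4 -68.9]
org [230 219   8   7  38] [233.3 222.4] [0.5792 0.1639 0.11  ] loc [35.4 15.6]
org [291 238  10   3  16] [295.5 239.1] [0.5471 0.0476 0.11  ] loc [ -7.5 -97.1]
org [250 242  10   3  17] [254.4 243.4] [0.5394 0.124  0.11  ] loc [ -8.  -20.4]
org [210 247   8   2  13] [213.3 247.5] [0.5319 0.2    0.11  ] loc [-8.2 56. ]
org [293 255  10   3  18] [297.5 256. ] [0.5153 0.0439 0.11  ] loc [-39.5 -97.8]
org [251 259  11   3  18] [255.8 260.2] [0.5077 0.121  0.11  ] loc [-39.8 -20.4]
org [211 264   8   2  14] [214.5 264.5] [0.5001 0.197  0.11  ] loc [-40.2  56.1]
org [295 272  10   3  18] [299.5 273. ] [0.4836 0.0402 0.11  ] loc [-71.4 -98.5]
org [252 276  11   3  18] [257.2 277.3] [0.476  0.1181 0.11  ] loc [-71.6 -20.3]
org [213 281   8   2  14] [216.1 281.4] [0.4688 0.1934 0.11  ] loc [-71.7  55.5]
notches (35, 99) (35, 15) (35, -69)
t 20.38 tcp [ 0.6348 -0.1329  0.1979] jaw 91.67 deg tilt 0.13 deg F [-0.3  0.1  0.2] w 0.501 q6 -1.86
```

View pics/x_h.png

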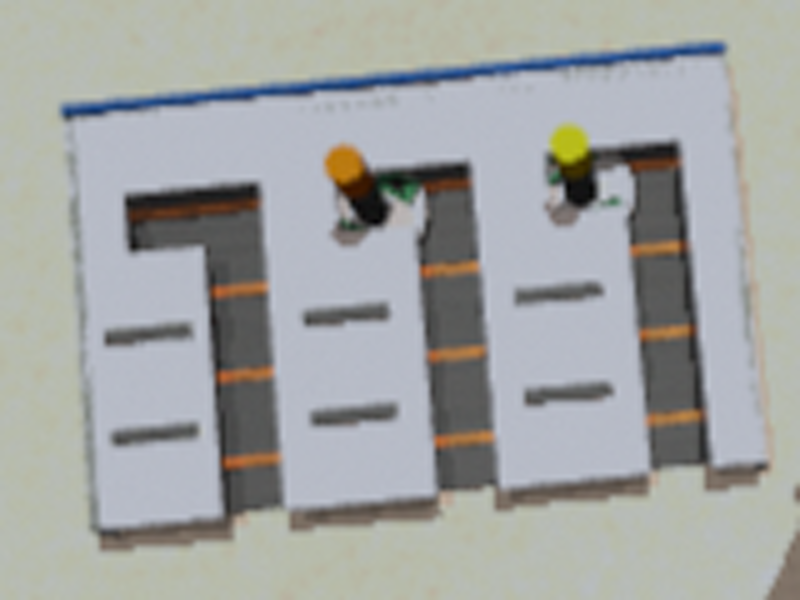

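View pics/x_w.png

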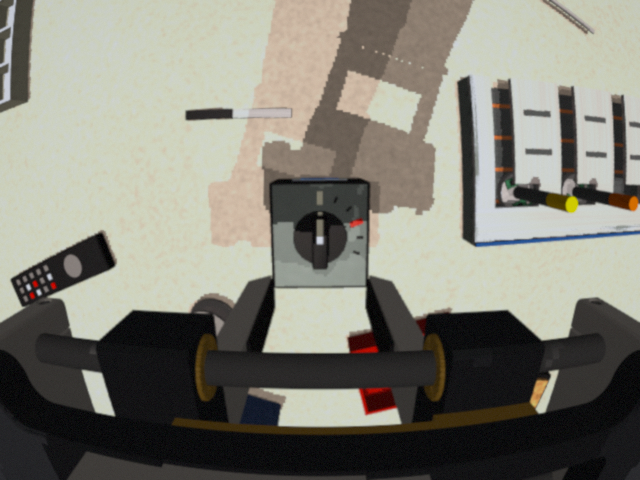

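View pics/x_t.png

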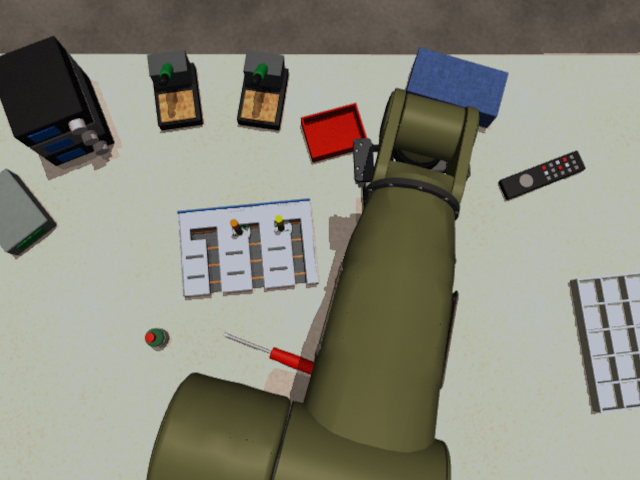

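Request:
servo_tool(
  gripper=[0.5, 0.5, 0.5, 0.5, 0.5, 0, 0, 0],
  delta_pos=[
    [0.003, 0, -0.066],
    [0, 0, -0.066],
    [0, 0, -0.066],
    [0, 0, -0.066],
    [0, 0, 0],
    [0, 0, 0],
    [0, 0, 0],
    [0, 0, 0],
  ],
  delta_rot=[
    [0, 0, 0],
    [0, 0, 0],
    [0, 0, 0],
    [0, 0, 0],
    [0, 0, 0],
    [0, 0, 0],
    [0, 0, 0],
    [0, 0, 0],
  ],
)

```text
time_s: 21.1
tool_pos: [0.638, -0.1333, 0.07]
ee_rot: [-0.492, 0.509, -0.491, -0.507]
force: [-0.3, -0.7, 0.5]
grip_width: 0.324
```

Request:
servo_tool(
  gripper=[0, 0, 0, 0, 0],
  delta_pos=[
    [0, 0, 0],
    [0, 0, 0],
    [0, 0, 0],
    [0, 0, 0],
    [0, 0, 0],
  ],
  delta_rot=[
    [0, 0, 0],
    [0, 0, 0],
    [0, 0, 0],
    [0, 0, 0],
    [0, 0, 0],
  ],
)

```text
time_s: 21.52
tool_pos: [0.6372, -0.133, 0.0684]
ee_rot: [-0.492, 0.508, -0.491, -0.508]
force: [-1.9, 2.6, 6.2]
grip_width: 0.14
```

```bash
python3 - <<'E'
from h import *
st()
E
```

```text
t 21.52 tcp [ 0.6372 -0.133   0.0684] jaw 91.87 deg tilt 0.08 deg F [-1.9  2.6  6.2] w 0.140 q6 -1.87
```

Request:
servo_tool(
  gripper=[0, 0, 0, 0, 0, 0, 0, 0],
  delta_pos=[
    [0, 0, 0],
    [0, 0, 0],
    [0, 0, 0],
    [0, 0, 0],
    [0, 0, 0],
    [0, 0, 0],
    [0, 0, 0],
    [0, 0, 0],
  ],
  delta_rot=[
    [0, 0, -0.038],
    [0, 0, -0.038],
    [0, 0, -0.038],
    [0, 0, -0.038],
    [0, 0, -0.038],
    [0, 0, -0.038],
    [0, 0, -0.038],
    [0, 0, -0.038],
  ],
)

```text
time_s: 22.18
tool_pos: [0.6369, -0.1338, 0.0684]
ee_rot: [0.671, -0.224, 0.671, 0.223]
force: [-4.2, -2.2, 7.2]
grip_width: 0.134
```

Request:
servo_tool(
  gripper=[0, 0, 0, 0, 0, 0],
  delta_pos=[
    [0, 0, 0],
    [0, 0, 0],
    [0, 0, 0],
    [0, 0, 0],
    [0, 0, 0],
    [0, 0, 0],
  ],
  delta_rot=[
    [0, 0, -0.038],
    [0, 0, -0.038],
    [0, 0, 0],
    [0, 0, 0],
    [0, 0, 0],
    [0, 0, 0],
  ],
)

```text
time_s: 22.68
tool_pos: [0.6367, -0.1339, 0.0684]
ee_rot: [0.692, -0.144, 0.692, 0.143]
force: [-4.4, -2.1, 8.2]
grip_width: 0.137
```

```bash
python3 - <<'E'
from h import *
st()
crop("wrist",220,160,200,150,4,"y_w.png")
E
```

```text
t 22.68 tcp [ 0.6367 -0.1339  0.0684] jaw 23.45 deg tilt 0.05 deg F [-4.4 -2.1  8.2] w 0.137 q6 -0.67
```

View pics/y_w.png

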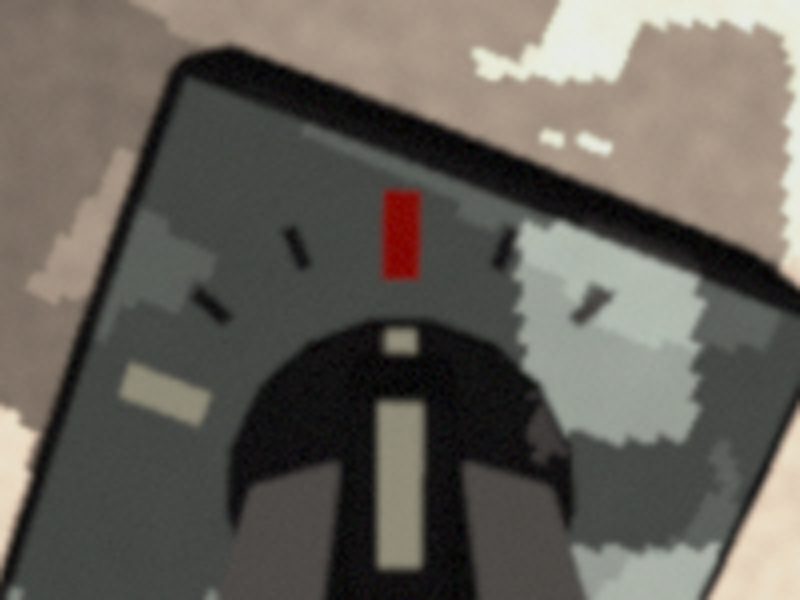

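Pointer aligned with the red mark. Release and rise.

Request:
servo_tool(
  gripper=[0.5, 0.5, 0.5, 0.5, 0.5, 0.5, 0.5, 0.5],
  delta_pos=[
    [0, 0, 0],
    [0, 0, 0],
    [0, 0, 0],
    [0, 0, 0],
    [0, 0, 0],
    [0, 0, 0.06],
    [0, 0, 0.07],
    [0, 0, 0.07],
  ],
  delta_rot=[
    [0, 0, 0],
    [0, 0, 0],
    [0, 0, 0],
    [0, 0, 0],
    [0, 0, 0],
    [0, 0, 0],
    [0, 0, 0],
    [0, 0, 0],
  ],
)

```text
time_s: 23.4
tool_pos: [0.6364, -0.1331, 0.168]
ee_rot: [0.692, -0.144, 0.693, 0.144]
force: [-0.4, 0.4, 0.8]
grip_width: 0.501
```

Request:
servo_tool(
  gripper=[0.5, 0.5, 0.5, 0.5, 0.5, 0.5, 0.5, 0.5],
  delta_pos=[
    [-0.04, -0.07, 0.02],
    [-0.04, -0.07, 0],
    [-0.04, -0.07, 0],
    [-0.04, -0.07, 0],
    [-0.04, -0.07, 0],
    [-0.03, -0.05, 0],
    [0, 0, 0],
    [0, 0, 0],
  ],
  delta_rot=[
    [0, 0, 0],
    [0, 0, 0],
    [0, 0, 0],
    [0, 0, 0],
    [0, 0, 0],
    [0, 0, 0],
    [0, 0, 0],
    [0, 0, 0],
  ],
)

```text
time_s: 24.07
tool_pos: [0.5211, -0.3343, 0.1772]
ee_rot: [0.692, -0.143, 0.693, 0.143]
force: [1.2, 1.0, 0.0]
grip_width: 0.501
```

```bash
python3 chk.py z | grep -v "loc \[ *-"; python3 - <<'E'
from h import *
crop("top",350,165,160,120,5,"z_k.png",cv2.imread("pics/z_t.png")[:,:,::-1])
E
```

```text
yel [275 215   8   7  38] [278.4 218.1] [0.5871 0.0798 0.11  ] loc [ 35.4 -68.9]
org [230 219   7   7  37] [233.  222.3] [0.5794 0.1644 0.11  ] loc [35.7 16.1]
notches (35, 99) (35, 15) (35, -69)
t 24.12 tcp [ 0.5219 -0.3332  0.1772] jaw 23.43 deg tilt 0.01 deg F [ 0.9 -0.2  0. ] w 0.500 q6 -1.04
```

View pics/z_k.png

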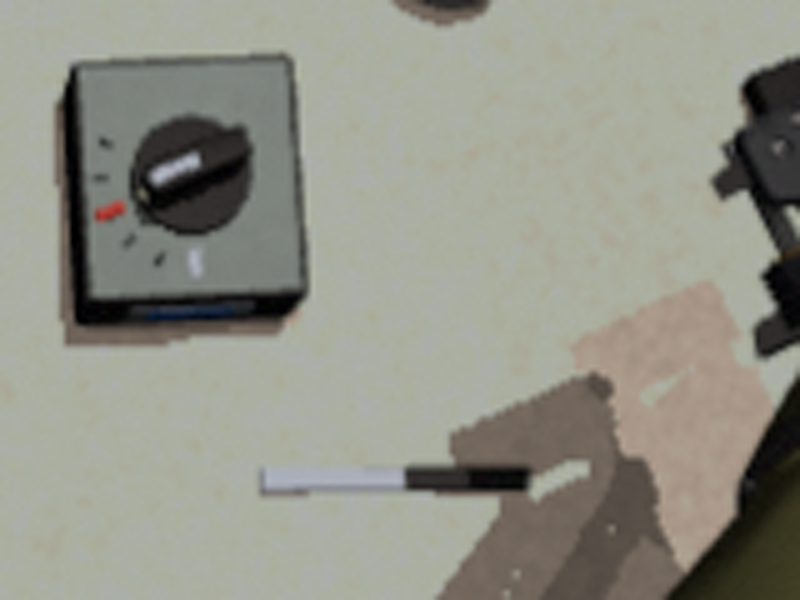

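View pics/z_t.png

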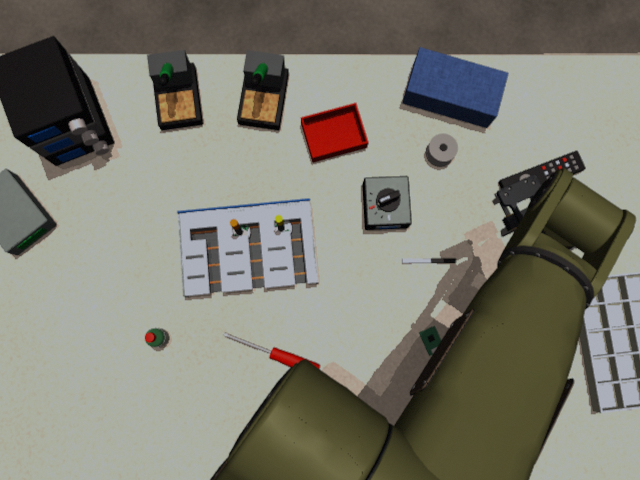

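```bash
python3 - <<'E'
from h import *
g=lambda p,z:onz("top",((p[0]+.5)/5-.5+350,(p[1]+.5)/5-.5+165),z)[:2]
a,b=g((151,183),.0845),g((201,159),.0845);d=a-b
print("ptr deg",np.degrees(np.arctan2(d[1],d[0])),"heat",np.radians(182-np.degrees(np.arctan2(d[1],d[0]))))
e=g((110,212),.05)-np.array([.6363,-.1333]);print("red deg",np.degrees(np.arctan2(e[1],e[0])))
E
```

```text
ptr deg 115.79015322471201 heat 1.1555798234697254
red deg 115.51001396107051
```

View pics/z_w.png

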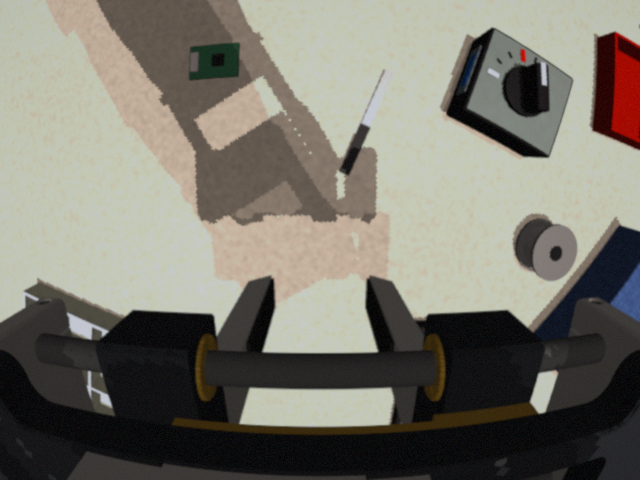

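Request:
servo_tool(
  gripper=[0.5, 0.5, 0.5, 0.5],
  delta_pos=[
    [0, 0, 0],
    [0, 0, 0],
    [0, 0, 0],
    [0, 0, 0],
  ],
  delta_rot=[
    [0, 0, 0],
    [0, 0, 0],
    [0, 0, 0],
    [0, 0, 0],
  ],
)

```text
time_s: 24.5
tool_pos: [0.5221, -0.3327, 0.1772]
ee_rot: [0.692, -0.144, 0.692, 0.144]
force: [-0.5, 0.4, 0.6]
grip_width: 0.503
```

```bash
python3 chk.py zz | grep -v "loc \[ *-"; python3 -c "
from cell import job;print(job.job_done())"
```

```text
yel [275 215   8   7  38] [278.4 218.1] [0.5871 0.0798 0.11  ] loc [ 35.4 -68.9]
org [230 219   7   7  36] [233.1 222.3] [0.5793 0.1642 0.11  ] loc [35.6 15.9]
notches (35, 99) (35, 15) (35, -69)
t 24.55 tcp [ 0.5221 -0.3328  0.1772] jaw 23.51 deg tilt 0.00 deg F [ 0.5 -0.3 -0.6] w 0.503 q6 -1.04
the job is handed in; nothing more can be done
None
```

The job is done and handed in at about 24.6 s; no verdict was reported. I turned the knob to zero, parked the orange and yellow carriers in the notches of the middle slot and the −y slot, then turned the knob to the red mark and let go. No blue carrier was on the bench.

Last checks:
- **Carriers:** the top camera puts both post tops about 1 mm from their notch points. The wrist camera placed the hood about 1 mm differently from the top camera, well inside the 9 mm allowed. The yellow post pressed lightly (about 3 N) during the slide in and I moved it sideways to clear; I took this to be the slot edge.
- **Knob:** gripped, the pointer lined up with the red mark, and the gripper had turned it 1.19 rad from zero. After release the top camera read about 1.16 rad, within its pixel error. Its measured direction of the red mark agreed with the pointer to 0.3°.
- **Everything else:** the reel, bottle and red box look unmoved in the pictures; I did not measure them. The arm stood clear of everything, with contact force near zero.

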